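# Flip the hex key and pull the last lid bolt tight

### The job

The last bolt of the pressure vessel's lid was run down with the long end of the hex key in it and has gone too stiff to turn that way. Draw the key out, flip it, set its short end fully home in the same bolt without forcing it in, and swing the long arm clockwise until the bolt comes up solid against its stop; ease off as soon as you feel that, without wrenching it. Let go and leave the key sitting in the bolt by its short end, with everything else on the bench where it was.

Things in the scene. Friction and masses are not known exactly. Their poses are not given: they have to be found in the camera images.
- lid_centre (a point): centre of the flat top of the stainless pressure vessel's lid (round, 170 mm across, top 118 mm above the bench; fixed to the bench on a blue 200 mm square plate). Six black cap screws (heads 24 mm across) stand on a 66 mm radius; the fittings in the middle rise 15 mm at most; a gauge sticks out of the vessel's side below the lid, opposite the loose bolt
- socket_floor (a point): bottom of the hexagonal socket of the loose bolt (the one with a brass washer, in which the key stands), on the bolt's axis, 4 mm above the lid's top. z up; the frame turns with the bolt; two of the socket's six flats face +-y. Socket 14.6 mm across flats, 12 mm deep, open at the top, no chamfer; head 24 mm across, 16 mm high
- bolt (a joint): turn of the loose bolt, rad, growing clockwise seen from above (tightening). It turns under a steady stiff friction of 1.3 N m (11 N at 120 mm from its axis), stays where it is left, then comes up dead against a hard stop, 0.5 to 0.8 rad beyond the start: that is tight. Under load the key twists some 10 degrees ahead of the bolt; over twice the turning load overloads bolt and key
- key_elbow (a point): elbow of the key, where the axes of its two arms cross. The short arm runs along +x from here, the long arm along -z; y is square to the plane of the L. Two flats of either arm face +-y, so fingers closing along y meet flats. The rounded bend takes up 16 mm of either arm
- key_long_mid (a point): middle of the key's long arm, on its axis, 87.5 mm from the elbow; axes as the key's
- key_long_tip (a point): tip of the long arm, on its axis, 175 mm from the elbow; it starts on the floor of the loose bolt's socket; axes as the key's
- key_short_tip (a point): tip of the short arm, on its axis, 55 mm from the elbow; axes as the key's. Seated by this end and unloaded before it is let go, the key stays in the bolt by itself; its long arm droops by up to 10 degrees
- green_rack_mid (a point): centre of a green micro-tube rack with capped tubes, 62 x 144 x 34 mm; bystander
- blue_rack_mid (a point): centre of a blue tube rack with three green-capped tubes, 84 x 132 x 65 mm, tubes 134 mm high; bystander
- yellow_tips_mid (a point): centre of a green box of yellow pipette tips, 85 x 125 x 64 mm; bystander
- red_tips_mid (a point): centre of a green box of red pipette tips, 85 x 125 x 64 mm; bystander
- media_bottle_mid (a point): centre of a glass bottle, 70 mm across, 140 mm high; bystander
- beaker_mid (a point): centre of a glass beaker, 68 mm across, 85 mm high; bystander
- spare_bolt_mid (a point): centre of a spare cap screw standing on its head, 24 mm across, 60 mm high; bystander
- small_key_mid (a point): elbow of a small bright 6 mm hex key lying flat on the bench, arms 90 and 32 mm; bystander
- key: black L-shaped hex key, 14 mm across flats, 0.28 kg, frame as key_elbow. It starts standing in the loose bolt on its long arm, short arm level, pointing to the robot's right give or take 55 degrees. A gripper leaning 45 degrees in the plane of the L, behind the long arm, can pinch the long arm, draw it out and flip it by rolling 90 degrees
Things that resemble listed ones, but are neither listed nor needed, are in the scene too. Of the things like the key, leave any that is pink; of the rest the smaller one is meant.

How it is judged:
On the way, in this order (a step that is already met when the one before it is completed fails the run):
1. the key is drawn out of the bolt and flipped: short arm pointing down, its tip clear above the bolt's socket (angle between key_elbow's own x axis and vertical above 2.79 rad and z of key_short_tip in the frame of socket_floor above 0.012 m), for 0.1 s.
2. the short end is fully home in the loose bolt's socket (tip within 5 mm of the socket's floor, arm within 20 degrees of upright) before the bolt has been tightened (bolt's turn below 0.4 rad) (distance between key_short_tip and socket_floor below 0.005 m and angle between key_elbow's own x axis and vertical above 2.8 rad and value of joint bolt below 0.4 rad), for 0.1 s.
3. the bolt is turned tight with the short end still home in it (distance between key_short_tip and socket_floor below 0.005 m and angle between key_elbow's own x axis and vertical above 2.8 rad and value of joint bolt above 0.75 rad), for 0.1 s.
At the end, for the whole second after the job is handed in: The loose bolt is turned to within 0.05 rad of its stop, the key sits in it by its short end (tip within 5 mm of the socket's floor, short arm within 20 degrees of upright), at rest and let go (all of step 3 and linear speed of key below 0.02 m/s); the robot touches nothing.
It fails at once if a bystander is moved more than 25 mm (distance of any of green_rack_mid, blue_rack_mid, yellow_tips_mid, red_tips_mid, media_bottle_mid, beaker_mid, spare_bolt_mid, small_key_mid from where it was at the start of the episode above 0.025 m).
It fails at once if the bolt is wrenched: the key bears on the bolt's socket with over 700 N in all (turning the bolt takes about 300 N there) (contact force between key and bolt above 700 N).
It fails at once if the flipped key is forced onto the bolt with over 70 N while its short end is not home (tip over 6 mm above the socket's floor) (angle between key_elbow's own x axis and vertical above 2.79 rad and contact force between key and bolt above 70 N and z of key_short_tip in the frame of socket_floor above 0.006 m).
It also fails if it takes over 64 s, if anything falls off the work surface, if the arm or the gripper's body presses on something with over 40 N, if the wrist force passes 120 N, or if a joint passes its speed limit or range.

### The arm

A 6-joint arm with a two-finger parallel gripper is mounted at the origin on the work surface. World frame = base frame: x ahead of the robot, y to its left, z up, the work surface at z = 0. Lengths are in m, angles in rad, forces in N, time in s.
With the tool pointing down it reaches from about 0.3 to 0.85 m from the base axis. Payload 5.4 kg.
Tool frame: the origin (TCP) lies midway between the tips of the shut fingers; the grasp point (between the pads) lies 19 mm behind it; z points along the fingers, y is the line along which they close (so a half turn about z gives the same grasp; the last joint's range is limited). The gripper opens to 85 mm and grips with 20 to 120 N. Pads are 22 mm wide; open, the fingers measure 114 mm over their backs; the gripper's body (76 mm by 85 mm) begins 54 mm behind the grasp point. The pads swing forward as they close: fully open they stand 13 mm farther back than shut.
Start: joints at [0.993, 0.158, 1.597, -0, 1.386, -0.21], TCP at [0.207, 0.537, 0.231] pointing down, gripper open.
Joint ranges: [-2.91, 2.91], [-0.94, 2.29], [0.18, 2.7], [-1.29, 4.43], [0.17, 2.64], [-3, 3]. Speed limits (rad/s): [2.57, 2.57, 3.14, 3.14, 3.14, 3.14].

### API

Orientations are given as [roll, pitch, yaw] about the fixed x, y, z axes, in that order (R = Rz(yaw) Ry(pitch) Rx(roll)).
In Python, from plant import readout, eyes, env gives the robot as it stands.
- The arm moves only by the tool play_rows, never from a script. Its argument "deltas" is one flat list of numbers, 7 for each row, row after row: the shift along the tool's x, y, z in m, then the turn, a rotation vector about the tool's x, y, z in degrees, then the opening, from 0 (shut) to 1 (fully open). A call has 1 to 10 rows; each row is the pose to reach, as a shift and turn from the pose commanded when the call began, along the tool's axes at that moment; what a row does not reach only later rows make up. A row lasts 1/8 s, in which the tool goes at most 62.5 mm and 10.7 degrees, less where a joint would pass 70% of its speed; a pose out of reach is approached as far as the arm can. A call with a gripper value outside its range is refused whole. The fingers move at their own pace and stop on an object; "force" is the grip in N (left out, the last holds). Time passes only in rows, so rows that repeat a pose let the fingers close. It gives the time, the measured TCP pose, the force and the opening at its end, in the units of the state.
- readout.state(): the state, without advancing time (a new reading comes with each control period).
- eyes.grab_frame(name): name is "scene" or "side" or "wrist"; returns (picture, depth): 384x512x3 uint8, red, green, blue; 384x512 float32, m along the optical axis (not along the pixel's ray), 0 where there is no reading.
- eyes.camera_info(name): a dict with "vertical_fov" (degrees; the focal length in pixels is half the picture's height over the tangent of half this angle, whatever the lens; pixels are square), "cx", "cy" (the principal point, pixels), "dist" ([k1, k2, p1, p2, k3] as OpenCV has them; the pictures are not rectified), "view" (4x4, takes a point from world to camera coordinates). Camera axes: x right, y down, z forward; pixel columns grow to the right and rows downward; lengths in m; the calibration is good to about 2 mm. A picture is of the moment at which its call begins: read the wrist's pose just before it. camera_info takes no time and is no camera call; for the wrist camera it gives the pose at the moment of the call.
- env.sign_off(): hands the job in, once; it reports no verdict.
Trained networks look in the newest picture that a camera, given by its name, has taken for a name from the list of things; names that differ only in an ending like _2 or _b are one class to them, and where a whole thing is asked for, a point or a joint stands for the part that bears it (a point fixed in the world has none). Each returns a list of dicts, best first, with "conf" (0 to 1); they miss things now and then, are a little off and sometimes report something else, mostly with a low value. They report only what shows in the picture. A call takes as long as a camera call. They do not tell look-alikes from the thing itself.
- eyes.outline_of(camera, thing): "region" (384x512 bool, what is visible of it) and "bbox" ([left, top, width, height] in pixels, round what is visible of it).
The state is a dict: "time_s": time; "qpos": joint angles; "qvel": joint speeds; "effort": joint torques, N m; "tcp_pos": TCP position; "eef_rot": TCP orientation; "wrist_force": force on the tool from outside, world axes, zero at the start; "ft_torque": the same for the moment, N m; "grip_width": opening from 0.0 (shut) to 1.0 (fully open).
Only numpy, scipy, OpenCV 4.12 (cv2) and the standard library are available. Lean on these libraries where they do the work, as an engineer would, in place of code of your own. Each camera call takes 0.05 s, during which the arm holds its last target. There are 200 camera calls.

## Working session

There is one attempt and no reset: what is moved stays moved. The work goes in short steps, Python scripts to look and compute and a tool call to move; the robot and the scene stay as the last step left them, time stands still between calls to the robot, and variables do not carry over. Pictures are saved under pics/ and viewed, on a budget of 10 in all, crops included, one or two more only if the job needs it, and the job is handed in when it is done.

Besides the shell and the picture viewer there is one more tool, called after "Call:" by a JSON object that holds its "method" and its "body". play_rows: Moves the arm, as the interface text tells. Its arguments: {"type":"object","properties":{"deltas":{"type":"array","items":{"type":"number"}},"force":{"type":"number"}},"required":["deltas"]}

```bash
mkdir -p pics; ls; cat > h.py <<'E'
import numpy as np, cv2
from plant import readout, eyes, env
from scipy.spatial.transform import Rotation as R
def cam(n):
    i=eyes.camera_info(n); f=192/np.tan(np.radians(i["vertical_fov"])/2)
    K=np.array([[f,0,i["cx"]],[0,f,i["cy"]],[0,0,1]]); return K,np.array(i["dist"],float),np.array(i["view"])
def cloud(n,depth,C=None):
    K,d,V=C or cam(n); v,u=np.mgrid[0:384,0:512]
    p=cv2.undistortPoints(np.stack([u,v],-1).reshape(-1,1,2).astype(np.float32),K,d).reshape(384,512,2)
    P=np.dstack([p*depth[...,None],depth]); T=np.linalg.inv(V)
    return P@T[:3,:3].T+T[:3,3]
def proj(n,P,C=None):
    K,d,V=C or cam(n); return cv2.projectPoints(np.atleast_2d(P).astype(float),cv2.Rodrigues(V[:3,:3])[0],V[:3,3],K,d)[0].reshape(-1,2)
def save(n,im): cv2.imwrite("pics/"+n,cv2.cvtColor(im,cv2.COLOR_RGB2BGR))
E
python3 - <<'E'
from h import *
s=readout.state(); print(s)
a=[]
for n in ("scene","side"):
    im,d=eyes.grab_frame(n); save(n+".png",im); np.savez(n+".npz",im=im,d=d)
    K,di,V=cam(n); print(n,K[0,0],di,np.linalg.inv(V)[:3].round(3).tolist())
    P=cloud(n,d)
    for t in ("key_elbow","lid_centre"):
        for r in eyes.outline_of(n,t):
            m=r["region"]&(d>0); print(t,r["conf"],r["bbox"],np.median(P[m],0).round(3),P[m].min(0).round(3),P[m].max(0).round(3), np.median(im[m],0))
E
```

```text
pics
{'time_s': 0.0, 'qpos': array([ 9.92896709e-01,  1.59077029e-01,  1.59823514e+00, -2.69999099e-06,
        1.38623045e+00, -2.10126303e-01]), 'qvel': array([ 0.00096893,  0.00065864, -0.00052358, -0.00031563,  0.00225201,
       -0.00094317]), 'effort': array([ 4.41766570e-04, -3.96002269e+01, -3.31429446e+01, -2.48010856e-04,
        8.35105515e-03, -5.93708720e-06]), 'tcp_pos': array([0.20642769, 0.53601279, 0.23029974]), 'eef_rot': array([-3.13968503e+00, -4.04134635e-04,  2.77381945e+00]), 'wrist_force': array([ 0.17823355, -0.0791828 ,  0.88825346]), 'ft_torque': array([ 0.02524437, -0.02617726,  0.05009928]), 'grip_width': 1.000747166161776}
scene 422.14394723486663 [0.01517677 0.         0.         0.         0.        ] [[-0.123, 0.829, -0.546, 1.168], [0.992, 0.096, -0.078, 0.092], [-0.012, -0.551, -0.834, 1.298]]
key_elbow 0.91 [186.8, 145.6, 24.2, 62.4] [ 0.264 -0.223  0.018] [ 0.16  -0.315 -0.008] [ 0.409 -0.19   0.029] [55. 58. 60.]
key_elbow 0.72 [274.1, 192.6, 21.7, 28.3] [0.505 0.106 0.271] [ 0.301  0.053 -0.001] [0.523 0.121 0.308] [34. 35. 37.]
key_elbow 0.52 [326.4, 158.6, 46.7, 11.0] [0.147 0.3   0.014] [0.13  0.219 0.002] [0.208 0.384 0.024] [137.   79.5  98. ]
lid_centre 0.74 [226.3, 200.6, 80.4, 77.4] [0.558 0.045 0.114] [ 0.361 -0.088 -0.005] [0.643 0.171 0.141] [63.  73.  89.5]
lid_centre 0.28 [357.2, 223.2, 47.4, 29.8] [0.483 0.411 0.035] [ 0.401  0.339 -0.004] [0.527 0.491 0.057] [44. 68. 45.]
side 403.90789251864845 [-0.14676637  0.          0.          0.          0.        ] [[-0.766, -0.457, 0.452, -0.236], [-0.643, 0.53, -0.553, 0.812], [0.013, -0.715, -0.699, 1.215]]
key_elbow 0.53 [246.3, 295.6, 27.6, 46.3] [0.141 0.298 0.012] [ 0.119  0.219 -0.003] [0.207 0.39  0.019] [169. 106. 122.]
lid_centre 0.82 [198.0, 183.7, 50.9, 59.0] [0.526 0.055 0.117] [ 0.208 -0.088 -0.   ] [0.611 0.434 0.56 ] [133. 130. 127.]
```

```bash
python3 - <<'E'
from h import *
a=np.load("scene.npz")["im"]; b=np.load("side.npz")["im"]
A=cv2.resize(a[90:340,100:460],(800,555)); save("v1.png",A)
B=cv2.resize(b[100:360,60:420],(800,578)); save("v2.png",B)
E
```

```text
(no output)
```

View pics/v1.png

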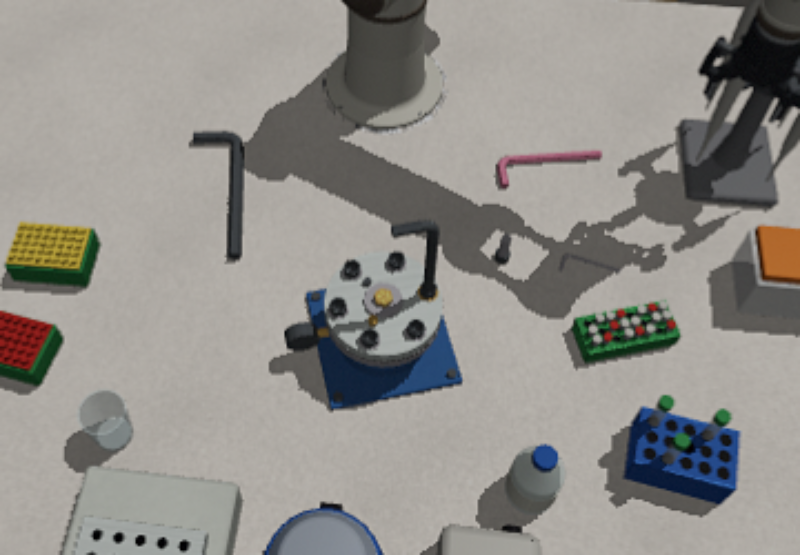

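View pics/v2.png

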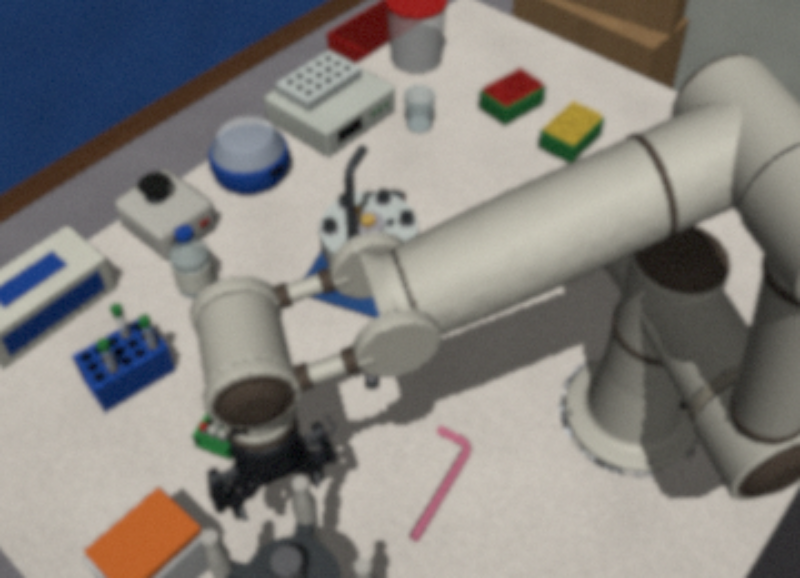

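The scene view shows the key standing in the bolt at about (430,290), with its elbow at (432,228) and its short arm pointing left (-y). Pink and larger lookalikes lie on the bench. The side view is partly blocked by the arm. Next I'll measure the key and lid from depth.

```bash
python3 - <<'E'
from h import *
for n in ("scene","side"):
    z=np.load(n+".npz"); im,d=z["im"],z["d"]; P=cloud(n,d); g=im.max(-1)
    box=(d>0)&(P[...,0]>.42)&(P[...,0]<.62)&(P[...,1]>-.05)&(P[...,1]<.18)
    m=box&(P[...,2]>.15)&(P[...,2]<.34)&(g<110)
    print(n,m.sum())
    q=P[m]
    for lo in np.arange(.15,.34,.02):
        w=q[(q[:,2]>=lo)&(q[:,2]<lo+.02)]
        if len(w): print(round(lo,2),len(w),w.mean(0).round(4),w.min(0).round(3),w.max(0).round(3))
    l=box&(abs(P[...,2]-.118)<.006)&(g>110); w=P[l]; print("lid",l.sum(),np.median(w,0).round(4),np.percentile(w,2,0).round(3),np.percentile(w,98,0).round(3))
    (c,r)=cv2.minEnclosingCircle(w[:,:2].astype(np.float32)); print("circ",c,r)
    br=box&(im[...,0]>im[...,2]*1.6)&(im[...,0]>100); w=P[br]; print("brass",[x.round(3).tolist() for x in w[:20]])
E
```

```text
scene 226
0.15 14 [0.5034 0.1126 0.1594] [0.496 0.106 0.151] [0.507 0.119 0.169]
0.17 17 [0.504  0.1113 0.1798] [0.501 0.105 0.171] [0.508 0.118 0.189]
0.19 18 [0.5036 0.1104 0.1995] [0.5   0.104 0.19 ] [0.508 0.117 0.21 ]
0.21 18 [0.504  0.1113 0.2204] [0.5   0.103 0.212] [0.507 0.118 0.229]
0.23 17 [0.504  0.1106 0.2397] [0.501 0.105 0.23 ] [0.508 0.117 0.249]
0.25 20 [0.5037 0.1102 0.2601] [0.496 0.103 0.251] [0.507 0.117 0.27 ]
0.27 18 [0.5035 0.1102 0.2787] [0.498 0.103 0.271] [0.506 0.117 0.29 ]
0.29 104 [0.5103 0.0844 0.3004] [0.496 0.057 0.291] [0.523 0.114 0.308]
lid 1213 [0.5207 0.0567 0.1177] [ 0.445 -0.027  0.113] [0.597 0.129 0.123]
circ (0.5197882056236267, 0.05072229355573654) 0.08570918440818787
brass [[0.509, 0.046, 0.134], [0.51, 0.049, 0.136], [0.508, 0.039, 0.124], [0.512, 0.043, 0.132], [0.511, 0.046, 0.131], [0.511, 0.049, 0.132], [0.514, 0.052, 0.137], [0.51, 0.055, 0.131], [0.511, 0.058, 0.133], [0.5, 0.124, 0.128], [0.517, 0.04, 0.133], [0.515, 0.043, 0.131], [0.514, 0.046, 0.13], [0.515, 0.049, 0.131], [0.516, 0.053, 0.134], [0.514, 0.056, 0.132], [0.515, 0.
[... 559 characters left out ...]
0.272] [0.499 0.117 0.29 ]
0.29 42 [0.5015 0.0859 0.2998] [0.49  0.059 0.293] [0.512 0.11  0.306]
lid 485 [0.527  0.0292 0.1176] [ 0.449 -0.028  0.113] [0.595 0.13  0.123]
circ (0.5178379416465759, 0.049652647227048874) 0.08632539957761765
brass [[0.529, 0.056, 0.134], [0.528, 0.051, 0.13], [0.527, 0.047, 0.128], [0.522, 0.046, 0.13], [0.522, 0.041, 0.127], [0.514, 0.044, 0.134], [0.533, 0.052, 0.123], [0.522, 0.058, 0.134], [0.52, 0.054, 0.132], [0.519, 0.05, 0.13], [0.515, 0.049, 0.131], [0.511, 0.047, 0.133], [0.528, 0.058, 0.125], [0.523, 0.056, 0.126], [0.517, 0.057, 0.131], [0.514, 0.055, 0.131], [0.511, 0.053, 0.132], [0.509, 0.05, 0.131], [0.518, 0.062, 0.129], [0.516, 0.059, 0.128]]
```

```bash
cat > fit.py <<'E'
from h import *
from scipy.optimize import least_squares
def seg(q,a,b):
    t=np.clip((q-a)@(b-a)/((b-a)@(b-a)),0,1); return np.linalg.norm(q-a-t[:,None]*(b-a),axis=1)
def model(p):  # elbow xyz, rotvec
    Rm=R.from_euler("ZYX",p[3:6]).as_matrix(); e=p[:3]; return e,e+.0475*Rm[:,0],e-.168*Rm[:,2],Rm
def fit(q,p0):
    def f(p):
        e,s,l,_=model(p); return np.minimum(seg(q,e,s),seg(q,e,l))-.0073
    r=least_squares(f,p0,loss="soft_l1",f_scale=.002); return r.x,np.sqrt(np.median(f(r.x)**2))
E
python3 - <<'E'
from fit import *
Q=[]
for n in ("scene","side"):
    z=np.load(n+".npz"); im,d=z["im"],z["d"]; P=cloud(n,d); g=im.max(-1)
    m=(d>0)&(P[...,0]>.42)&(P[...,0]<.62)&(P[...,1]>-.05)&(P[...,1]<.18)&(P[...,2]>.15)&(P[...,2]<.34)&(g<110)
    Q.append(P[m])
for q in Q+[np.vstack(Q)]:
    p,e=fit(q,[.4975,.11,.297,-1.2,0,0]); print(p.round(4),e, (model(p)[2]).round(4))
E
```

```text
[ 0.4985  0.1089  0.2971 -1.2216  0.0197  0.0054] 0.0008292449879276021 [0.4982 0.1123 0.1291]
[ 0.4991  0.1092  0.2954 -1.3049  0.0186 -0.0231] 0.001148482422562669 [0.4945 0.1112 0.1275]
[ 0.4986  0.109   0.2969 -1.2369  0.0195 -0.004 ] 0.0010971575920531466 [0.4969 0.1119 0.1289]
```

```bash
cat >> fit.py <<'E'
def toolR(yaw,tilt):
    """tilt>0: leaning behind the upright long arm (z=u cos - z sin...), tilt angle of tool z from down toward u (rad)"""
    u=np.array([np.cos(yaw),np.sin(yaw),0]); k=np.array([-u[1],u[0],0]); z=np.sin(tilt)*u-np.cos(tilt)*np.array([0,0,1.])
    return np.column_stack([np.cross(k,z),k,z])
def delta(p,Rm,s=None):
    s=s or readout.state(); R0=R.from_euler("xyz",s["eef_rot"])
    return (R0.inv().apply(np.array(p)-s["tcp_pos"])*1).round(4).tolist(), np.degrees((R0.inv()*R.from_matrix(Rm)).as_rotvec()).round(1).tolist()
E
python3 - <<'E'
from fit import *
yaw=-1.24; Rm=toolR(yaw,np.pi/4); z=Rm[:,2]; u=np.array([np.cos(yaw),np.sin(yaw),0])
g=np.array([.4975,.111,.180]); print(g+z*.019, g-z*.111)
print(delta(g-z*.111,Rm))
E
```

```text
[0.50186365 0.09829336 0.16656497] [0.47200711 0.1852335  0.25848885]
([-0.3739, -0.2322, -0.0274], [19.6, -42.0, 47.3])
```

Call:
{"method": "play_rows", "body": {"deltas": [-0.374, -0.232, -0.027, 19.6, -42.0, 47.3, 1, -0.374, -0.232, -0.027, 19.6, -42.0, 47.3, 1, -0.374, -0.232, -0.027, 19.6, -42.0, 47.3, 1, -0.374, -0.232, -0.027, 19.6, -42.0, 47.3, 1, -0.374, -0.232, -0.027, 19.6, -42.0, 47.3, 1, -0.374, -0.232, -0.027, 19.6, -42.0, 47.3, 1, -0.374, -0.232, -0.027, 19.6, -42.0, 47.3, 1, -0.374, -0.232, -0.027, 19.6, -42.0, 47.3, 1, -0.374, -0.232, -0.027, 19.6, -42.0, 47.3, 1, -0.374, -0.232, -0.027, 19.6, -42.0, 47.3, 1]}}

```text
time_s: 1.55
tcp_pos: [0.4719, 0.1865, 0.2583]
eef_rot: [-3.141, 0.784, 1.904]
wrist_force: [-0.2, -0.1, -0.4]
grip_width: 1.002
```

```bash
python3 - <<'E'
from fit import *
print(readout.state()["qpos"].round(2))
C=cam("wrist"); im,d=eyes.grab_frame("wrist"); np.savez("w1.npz",im=im,d=d); save("w1.png",im)
Q=[]
for n,(im,d) in (("wrist",(im,d)),("scene",eyes.grab_frame("scene")),("side",eyes.grab_frame("side"))):
    P=cloud(n,d,C if n=="wrist" else None); g=im.max(-1)
    p0=np.array([.4986,.109,.2969,-1.237,.02,0]); e,s,l,_=model(p0); q=P.reshape(-1,3)
    m=(np.minimum(seg(q,e,s),seg(q,e,l))<.02)&(q[:,2]>.15)&(d.ravel()>0)&(g.ravel()<110); q=q[m]
    if len(q)>40: p,r=fit(q,p0); print(n,len(q),p.round(4),r,model(p)[2].round(4))
E
```

```text
[ 0.56  0.17  1.7  -0.76  1.5   0.37]
wrist 2451 [ 0.498   0.1098  0.2921 -1.2177  0.0275  0.0046] 0.00048556149128376695 [0.4971 0.1144 0.1241]
scene 222 [ 0.4984  0.1079  0.2971 -1.2165  0.0325  0.0115] 0.0008837815684166186 [0.4983 0.1137 0.1292]
```

View pics/w1.png

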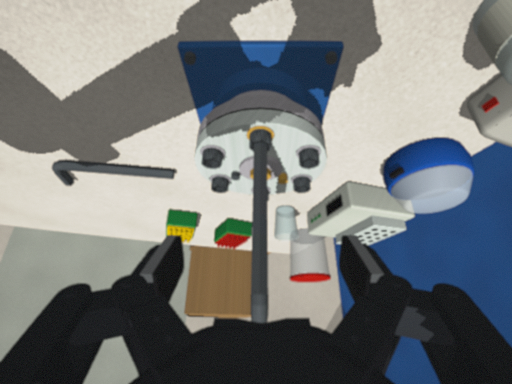

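The wrist view shows the key's long arm centred between the fingers at column 260, with the brass-washered bolt at (262,135). I'll approach with the refined yaw.

```bash
python3 - <<'E'
from fit import *
p=[.498,.1092,.2955,-1.218,.0275,.003]; K=model(np.array(p))[3]
x,y,z=K.T; t=(x-z)/2**.5; T=np.column_stack([np.cross(y,t),y,t])
g=np.array(p[:3])-.117*z; print(g, g+.019*t); print(delta(g+.019*t,T)); np.savez("key.npz",p=p,K=K,T=T,g=g)
E
```

```text
[0.49721781 0.11234022 0.17854476] [0.50176835 0.10009801 0.16474546]
([0.0014, 0.0001, 0.1308], [-0.9, 1.5, -0.7])
```

Call:
{"method": "play_rows", "body": {"deltas": [0.001, 0, 0.03, -0.9, 1.5, -0.7, 1, 0.001, 0, 0.07, -0.9, 1.5, -0.7, 1, 0.001, 0, 0.11, -0.9, 1.5, -0.7, 1, 0.001, 0, 0.131, -0.9, 1.5, -0.7, 1, 0.001, 0, 0.131, -0.9, 1.5, -0.7, 1, 0.001, 0, 0.131, -0.9, 1.5, -0.7, 1]}}

```text
time_s: 2.45
tcp_pos: [0.5025, 0.0996, 0.1658]
eef_rot: [3.136, 0.758, 1.919]
wrist_force: [-0.4, 1.3, -0.3]
grip_width: 0.996
```

Call:
{"method": "play_rows", "body": {"deltas": [0, 0, 0, 0, 0, 0, 0.4, 0, 0, 0, 0, 0, 0, 0.2, 0, 0, 0, 0, 0, 0, 0.1, 0, 0, 0, 0, 0, 0, 0.0, 0, 0, 0, 0, 0, 0, 0, 0, 0, 0, 0, 0, 0, 0, 0, 0, 0, 0, 0, 0, 0, 0, 0, 0, 0, 0, 0, 0], "force": 60}}

```text
time_s: 3.45
tcp_pos: [0.5015, 0.0986, 0.1651]
eef_rot: [3.14, 0.759, 1.919]
wrist_force: [-5.1, 2.6, 4.7]
grip_width: 0.15
```

Call:
{"method": "play_rows", "body": {"deltas": [0, 0, 0, 0, 0, 0, 0, -0.005, 0, -0.005, 0, 0, 0, 0, -0.013, 0, -0.014, 0, 0, 0, 0, -0.021, 0, -0.022, 0, 0, 0, 0, -0.031, 0, -0.033, 0, 0, 0, 0, -0.041, 0, -0.043, 0, 0, 0, 0, -0.052, 0, -0.054, 0, 0, 0, 0, -0.062, 0, -0.065, 0, 0, 0, 0, -0.062, 0, -0.065, 0, 0, 0, 0], "force": 110}}

```text
time_s: 4.58
tcp_pos: [0.5028, 0.0986, 0.2565]
eef_rot: [3.134, 0.759, 1.916]
wrist_force: [-0.1, 0.0, -3.0]
grip_width: 0.141
```

```bash
cat > look.py <<'E'
from fit import *
import sys
def keyfit(tag,p0,zmin=.0,rad=.025,show=False,cams=("wrist","scene","side")):
    out={}
    for n in cams:
        C=cam(n); im,d=eyes.grab_frame(n); np.savez(tag+n+".npz",im=im,d=d); P=cloud(n,d,C).reshape(-1,3)
        e,s,l,_=model(p0); m=(np.minimum(seg(P,e,s),seg(P,e,l))<rad)&(P[:,2]>zmin)&(d.ravel()>0)&(im.max(-1).ravel()<110)
        if m.sum()>40: p,r=fit(P[m],p0); out[n]=p; print(n,m.sum(),p.round(4),round(r,5))
    return out
E
python3 - <<'E'
from look import *
s=readout.state(); print(s["tcp_pos"],s["eef_rot"],s["wrist_force"],s["qpos"].round(2))
p0=np.load("key.npz")["p"].copy(); p0[2]+=.09
keyfit("l",p0,zmin=.2)
E
```

```text
[0.50283372 0.09862702 0.25653   ] [3.13399913 0.75855435 1.91630502] [-0.08376876  0.02350238 -3.01264123] [ 0.37  0.07  1.81 -0.78  1.36  0.24]
wrist 6176 [ 4.8780e-01  1.4070e-01  3.6640e-01 -1.1657e+00 -1.9930e-01  9.0000e-04] 0.00055
scene 363 [ 0.4848  0.1405  0.3783 -1.1171 -0.3004  0.0297] 0.00339
```

```bash
cat > look.py <<'E'
from fit import *
def keyfit(tag,p0,zmin=.0,rad=.02,cams=("wrist","scene","side")):
    out={}
    for n in cams:
        s=readout.state(); T=R.from_euler("xyz",s["eef_rot"]).as_matrix()
        C=cam(n); im,d=eyes.grab_frame(n); np.savez(tag+n+".npz",im=im,d=d,C0=C[0],C1=C[1],C2=C[2]); P=cloud(n,d,C).reshape(-1,3)
        L=(P-s["tcp_pos"])@T; e,sh,l,_=model(p0)
        m=(np.minimum(seg(P,e,sh),seg(P,e,l))<rad)&(P[:,2]>zmin)&(d.ravel()>0)&(im.max(-1).ravel()<110)
        m&=(abs(L[:,1])<.0105)&(np.hypot(L[:,0],L[:,2]+.019)>.03)
        if m.sum()>40: p,r=fit(P[m],p0); out[n]=p; print(n,m.sum(),p.round(4),round(r,5),"tip",(p[:3]+.055*model(p)[3][:,0]).round(4))
    return out
E
python3 - <<'E'
from look import *
p0=np.load("key.npz")["p"].copy(); p0[2]+=.09; p0[4]=-.1
keyfit("l",p0,zmin=.2,rad=.03)
im=np.load("lscene.npz")["im"]; w=np.load("lwrist.npz")["im"]
a=cv2.resize(im[110:260,200:400],(533,400)); b=cv2.resize(w,(533,400)); save("v4.png",np.vstack([a,b])[:800])
E
python3 -c "
import cv2;a=cv2.imread('pics/v4.png');cv2.imwrite('pics/v4.png',cv2.resize(a,(400,600)))"
```

```text
wrist 957 [ 0.4871  0.1409  0.3778 -1.4068 -0.1786  0.0404] 0.00035 tip [0.4959 0.0875 0.3875]
scene 188 [ 4.9230e-01  1.2930e-01  3.8360e-01 -1.2176e+00 -1.2650e-01 -9.0000e-04] 0.00135 tip [0.5112 0.0781 0.3906]
```

View pics/v4.png

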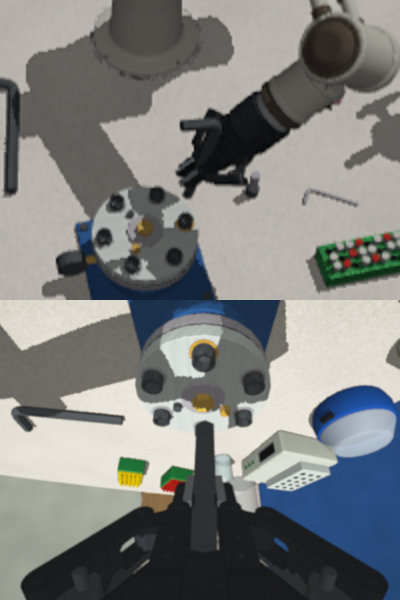

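The key is held but has tipped about 8° back towards the palm. The wrist view shows the empty socket at about (203,352) in the composite. I'll measure the bolt head there and plan the flip.

```bash
cat > bolt.py <<'E'
from look import *
def bolt(f,n):
    z=np.load(f); im,d=z["im"],z["d"]; P=cloud(n,d,(z["C0"],z["C1"],z["C2"])); h=np.hypot(P[...,0]-.4975,P[...,1]-.1125)
    m=(h<.022)&(abs(P[...,2]-.134)<.004)&(im.max(-1)<100)&(d>0); q=P[m]
    if len(q)<15: print(n,"few",len(q)); return
    print(n,len(q),"z",np.median(q[:,2]).round(4),"circ",cv2.minEnclosingCircle(q[:,:2].astype(np.float32)),((np.percentile(q,2,0)+np.percentile(q,98,0))/2).round(4))
    w=(h<.03)&(abs(P[...,2]-.119)<.006)&(im[...,0]>1.5*im[...,2])&(d>0); q=P[w]
    if len(q)>15: print(" washer",len(q),cv2.minEnclosingCircle(q[:,:2].astype(np.float32)))
E
python3 - <<'E'
from bolt import *
for n in ("wrist","scene"): bolt(f"l{n}.npz",n)
s=readout.state(); T=R.from_euler("xyz",s["eef_rot"]).as_matrix(); g=s["tcp_pos"]-.019*T[:,2]
yaw=np.arctan2(T[1,2],T[0,2]); print("grasp",g,"tool yaw",yaw)
u=np.array([np.cos(yaw),np.sin(yaw),0]); k=T[:,1]
b=np.array([.4975,.1125,0]); 
for ang in (45,97):
    Rn=R.from_rotvec(np.radians(ang)*k).as_matrix()@T
    gt=(b-.117*u if ang>50 else g*[1,1,0])+[0,0,.24]
    print(ang,gt,delta(gt+.019*Rn[:,2],Rn,s))
E
```

```text
wrist 559 z 0.1344 circ ((0.49721017479896545, 0.11424177139997482), 0.012526764534413815) [0.4969 0.1145 0.1331]
 washer 281 ((0.4964340329170227, 0.11448615789413452), 0.015045077539980412)
scene 28 z 0.1333 circ ((0.4979418218135834, 0.11333928257226944), 0.012706751003861427) [0.4987 0.1119 0.1338]
grasp [0.49716379 0.11048207 0.26770316] tool yaw -1.21941376509452
45 [0.49716379 0.11048207 0.24      ] ([0.0325, -0.0, 0.0145], [-0.0, 45.0, -0.0])
97 [0.45722904 0.22235104 0.24      ] ([0.1241, 0.0009, -0.0829], [-0.0, 97.0, -0.0])
```

```bash
python3 - <<'E'
from bolt import *
s=readout.state(); T=R.from_euler("xyz",s["eef_rot"]).as_matrix(); g=s["tcp_pos"]-.019*T[:,2]
u=np.array([T[0,2],T[1,2],0]);u/=np.linalg.norm(u); k=T[:,1]
gt=np.array([.4972,.1138,0])-.117*u+[0,0,.25]
for i in range(1,11):
    a=9.7*i; Rn=R.from_rotvec(np.radians(a)*k).as_matrix()@T
    p,r=delta(g+(gt-g)*i/10+.019*Rn[:,2],Rn,s); print(np.round(p,3),r)
E
```

```text
[ 0.013  0.    -0.007] [0.0, 9.7, 0.0]
[ 0.026  0.    -0.015] [-0.0, 19.4, -0.0]
[ 0.039  0.    -0.023] [-0.0, 29.1, -0.0]
[ 0.052  0.    -0.032] [0.0, 38.8, 0.0]
[ 0.064  0.    -0.041] [0.0, 48.5, 0.0]
[ 0.076  0.001 -0.051] [0.0, 58.2, 0.0]
[ 0.087  0.001 -0.061] [0.0, 67.9, 0.0]
[ 0.098  0.001 -0.071] [0.0, 77.6, 0.0]
[ 0.108  0.001 -0.081] [-0.0, 87.3, 0.0]
[ 0.118  0.001 -0.091] [-0.0, 97.0, -0.0]
```

Call:
{"method": "play_rows", "body": {"deltas": [0.013, 0, -0.007, 0, 9.7, 0, 0, 0.026, 0, -0.015, 0, 19.4, 0, 0, 0.039, 0, -0.023, 0, 29.1, 0, 0, 0.052, 0, -0.032, 0, 38.8, 0, 0, 0.064, 0, -0.041, 0, 48.5, 0, 0, 0.076, 0.001, -0.051, 0, 58.2, 0, 0, 0.087, 0.001, -0.061, 0, 67.9, 0, 0, 0.098, 0.001, -0.071, 0, 77.6, 0, 0, 0.108, 0.001, -0.081, 0, 87.3, 0, 0, 0.118, 0.001, -0.091, 0, 97.0, 0, 0], "force": 120}}

```text
time_s: 6.12
tcp_pos: [0.4523, 0.2375, 0.2395]
eef_rot: [3.137, -0.938, 1.924]
wrist_force: [-0.9, 0.2, -3.1]
grip_width: 0.137
```

```bash
python3 - <<'E'
from bolt import *
s=readout.state(); T=R.from_euler("xyz",s["eef_rot"]).as_matrix(); g=s["tcp_pos"]-.019*T[:,2]
print(s["tcp_pos"],"grasp",g,s["wrist_force"],s["grip_width"],s["qpos"].round(2))
print("tool yaw", np.arctan2(-T[1,2],-T[0,2]),"tilt",np.degrees(np.arccos(-T[2,2])))
u=-np.array([T[0,2],T[1,2],0]);u/=np.linalg.norm(u)
e=g+.117*u; p0=np.r_[e,-1.22,np.pi/2-.05,0]
p0=np.array(p0)
keyfit("f",p0,zmin=.15,rad=.03)
for n in ("wrist","scene","side"): bolt(f"f{n}.npz",n)
im=np.load("fscene.npz")["im"]; sd=np.load("fside.npz")["im"]; w=np.load("fwrist.npz")["im"]
save("v5.png",np.hstack([cv2.resize(im[110:260,200:400],(400,300)),cv2.resize(w,(400,300))]))
save("v6.png",cv2.resize(sd[100:360,60:420],(800,578)))
E
```

```text
[0.45229757 0.23746611 0.23950658] grasp [0.45752605 0.22306803 0.25074749] [-0.88841983  0.24487449 -3.05084241] 0.13718425703673642 [-0.21  0.18  1.81  0.76  1.72 -0.68]
tool yaw -1.222465877719054 tilt 53.727441598735574
wrist 1975 [ 0.4941  0.1228  0.2824 -1.2419  1.506  -0.0125] 0.00154 tip [0.4952 0.1194 0.2275]
scene 102 [ 0.4968  0.1145  0.2677 -0.9637  1.5561  0.2624] 0.00148 tip [0.4973 0.1138 0.2127]
side 78 [ 0.4941  0.1191  0.2706 -1.2152  1.5344 -0.0252] 0.00207 tip [0.4948 0.1172 0.2156]
wrist few 0
scene 27 z 0.1322 circ ((0.4986336827278137, 0.11277218163013458), 0.013527491129934788) [0.4993 0.1133 0.1337]
side 21 z 0.1328 circ ((0.4959449768066406, 0.1138063594698906), 0.013368568383157253) [0.4954 0.1137 0.1335]
```

View pics/v5.png

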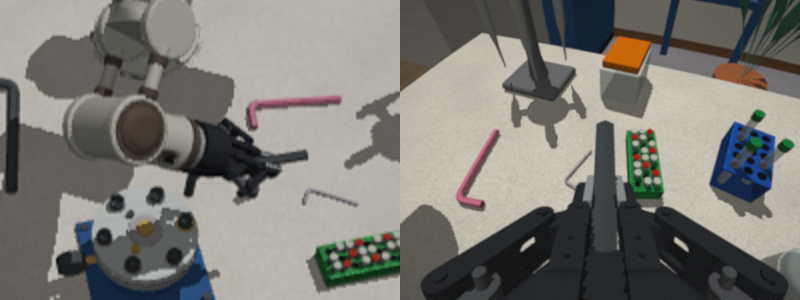

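View pics/v6.png

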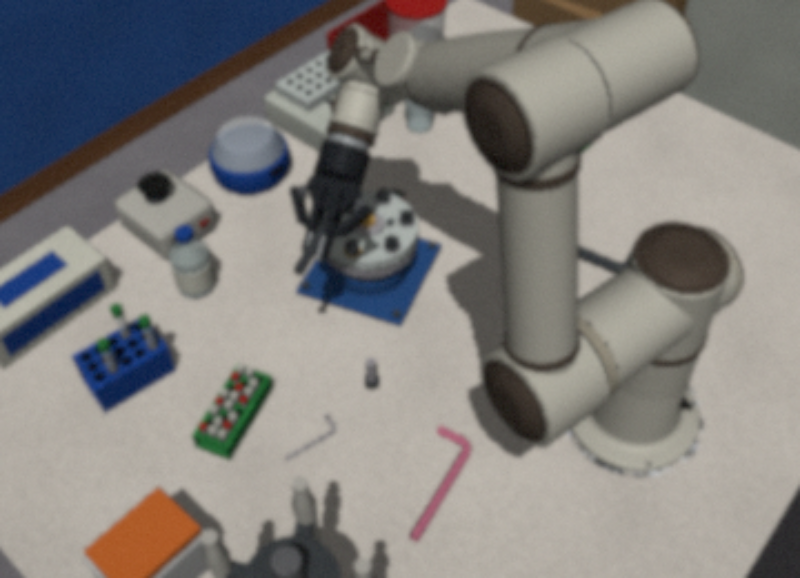

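```bash
python3 - <<'E'
from bolt import *
s=readout.state(); T=R.from_euler("xyz",s["eef_rot"]).as_matrix(); t0=s["tcp_pos"]
def Lp(f,n):
    z=np.load(f); P=cloud(n,z["d"],(z["C0"],z["C1"],z["C2"])); L=(P-t0)@T; return z["im"],z["d"],P,L
im,d,P,L=Lp("fwrist.npz","wrist")
m=(abs(L[...,1])<.011)&(d>0)&(L[...,2]>-.06)&(L[...,2]<.1)&(abs(L[...,0])<.15)&(P[...,2]>.15)
# bins along u' = horizontal distance from tcp along tool horizontal dir
print("wrist pts",m.sum())
h=-np.array([T[0,2],T[1,2],0]); h/=np.linalg.norm(h)
for n in ("wrist","scene","side"):
    im,d,P,L=Lp(f"f{n}.npz",n)
    b=np.array([.4972,.1138,0]); a=(P-b)@h; 
    m=(abs(L[...,1])<.0115)&(d>0)&(P[...,2]>.15)&(P[...,2]<.33)&(a>-.25)&(a<.08)&(im.max(-1)<120)
    print(n,m.sum())
    for lo in np.arange(-.24,.08,.01):
        w=m&(a>=lo)&(a<lo+.01); 
        if w.sum(): q=P[w]; print(f"{lo:.2f} {w.sum():4d} zmin {q[:,2].min():.3f} zmed {np.median(q[:,2]):.4f} zmax {q[:,2].max():.4f} y {L[w][:,1].min():.3f} {L[w][:,1].max():.3f}")
E
```

```text
wrist pts 6120
wrist 12757
-0.18  155 zmin 0.262 zmed 0.2651 zmax 0.2676 y -0.004 0.009
-0.17  280 zmin 0.263 zmed 0.2656 zmax 0.2684 y -0.004 0.009
-0.16  313 zmin 0.263 zmed 0.2661 zmax 0.2688 y -0.004 0.009
-0.15  353 zmin 0.263 zmed 0.2669 zmax 0.2695 y -0.004 0.009
-0.14  434 zmin 0.250 zmed 0.2675 zmax 0.2703 y -0.011 0.011
-0.13  517 zmin 0.253 zmed 0.2681 zmax 0.2708 y -0.011 0.010
-0.12  627 zmin 0.259 zmed 0.2689 zmax 0.2721 y -0.011 0.010
-0.11 1086 zmin 0.261 zmed 0.2701 zmax 0.2802 y -0.011 0.011
-0.10 1326 zmin 0.253 zmed 0.2705 zmax 0.2932 y -0.011 0.011
-0.09 1514 zmin 0.262 zmed 0.2881 zmax 0.3012 y -0.011 0.011
-0.08 2738 zmin 0.291 zmed 0.2994 zmax 0.3104 y -0.011 0.011
-0.07 3414 zmin 0.299 zmed 0.3056 zmax 0.3182 y -0.011 0.011
scene 247
-0.18   10 zmin 0.257 zmed 0.2599 zmax 0.2644 y -0.003 0.009
-0.17   13 zmin 0.252 zmed 0.2607 zmax 0.2670 y -0.005 0.009
-0.16   16 zmin 0.255 zmed 0.2618 zmax 0.2669 y -0.004 0.008
-0.15   17 zmin 0.254 zmed 0.2618 zmax 0.2656 y -0.003 0.009
-0.14   18 zmin 0.241 zmed 0.2614 zmax 0.2687 y -0.006 0.011
-0.13   20 zmin 0.249 zmed
[... 928 characters left out ...]
5 zmax 0.2666 y -0.010 0.010
-0.12   20 zmin 0.256 zmed 0.2631 zmax 0.2678 y -0.011 0.011
-0.11   21 zmin 0.261 zmed 0.2655 zmax 0.2806 y -0.011 0.011
-0.10   23 zmin 0.259 zmed 0.2682 zmax 0.2861 y -0.010 0.011
-0.09   28 zmin 0.260 zmed 0.2816 zmax 0.2966 y -0.011 0.011
-0.08   36 zmin 0.260 zmed 0.2920 zmax 0.3108 y -0.010 0.011
-0.07   29 zmin 0.264 zmed 0.3000 zmax 0.3134 y -0.011 0.009
-0.06   19 zmin 0.300 zmed 0.3074 zmax 0.3161 y -0.007 0.011
-0.05   30 zmin 0.306 zmed 0.3128 zmax 0.3275 y -0.011 0.011
-0.04   10 zmin 0.312 zmed 0.3187 zmax 0.3232 y -0.010 0.004
-0.01    6 zmin 0.212 zmed 0.2162 zmax 0.2220 y -0.007 -0.000
0.00    1 zmin 0.225 zmed 0.2251 zmax 0.2251 y -0.009 -0.009
```

The side view shows the short arm hanging down at about (362,230). The long arm is still about 3.6° off level, so I'll do a constrained fit.

```bash
cat > pf.py <<'E'
from bolt import *
def sel(n,tag,zmin,p0,rad=.016):
    z=np.load(f"{tag}{n}.npz"); P=cloud(n,z["d"],(z["C0"],z["C1"],z["C2"])).reshape(-1,3)
    s=np.load(tag+"s.npz"); T=R.from_euler("xyz",s["r"]).as_matrix(); L=(P-s["t"])@T
    e,sh,l,K=model(p0); c=(P-e)@K; along=-c[:,2]
    m=(np.minimum(seg(P,e,sh),seg(P,e,l))<rad)&(P[:,2]>zmin)&(z["d"].ravel()>0)&(z["im"].max(-1).ravel()<120)&((along>.135)&(abs(L[:,1])<.011)|(along<.025))
    return P[m]
def shot(tag,cams=("wrist","scene","side")):
    s=readout.state(); np.savez(tag+"s.npz",t=s["tcp_pos"],r=s["eef_rot"])
    for n in cams:
        C=cam(n); im,d=eyes.grab_frame(n); np.savez(tag+n+".npz",im=im,d=d,C0=C[0],C1=C[1],C2=C[2])
def pfit(tag,p0,zmin,cams=("wrist","scene","side")):
    yaw=p0[3]; off={}; Q={n:sel(n,tag,zmin,p0) for n in cams}
    # per-camera translation offset (calibration), shared pitch
    for n in list(Q)+["all"]:
        q=np.vstack(list(Q.values())) if n=="all" else Q[n]
        if len(q)<30: print(n,len(q)); continue
        def f(v):
            p=np.r_[v[:3],yaw,v[3],0]; e,s,l,_=model(p); return np.minimum(seg(q,e,s),seg(q,e,l))-.0073
        r=least_squares(f,np.r_[p0[:3],p0[4]],loss="soft_l1",f_scale=.001); v=r.x
        p=np.r_[v[:3],yaw,v[3],0]; K=model(p)[3]; print(n,len(q),v.round(4),"tip",(v[:3]+.055*K[:,0]).round(4),"med",np.median(abs(r.fun)).round(5)); off[n]=p
    return off
E
python3 - <<'E'
from pf import *
s=readout.state(); np.savez("fs.npz",t=s["tcp_pos"],r=s["eef_rot"])
yaw=-1.2225; p0=np.r_[.4962,.1166,.268,yaw,1.507,0]
for _ in range(2):
    o=pfit("f",p0,.18); p0=o["all"]
E
```

```text
wrist 1171 [0.4966 0.1203 0.27   1.5037] tip [0.4978 0.1169 0.2151] med 0.00032
scene 113 [0.497  0.1157 0.2639 1.5209] tip [0.4979 0.1131 0.209 ] med 0.001
side 62 [0.4954 0.1156 0.2655 1.5049] tip [0.4966 0.1122 0.2106] med 0.00138
all 1346 [0.4974 0.1178 0.2689 1.5124] tip [0.4985 0.1148 0.214 ] med 0.00037
wrist 1146 [0.4966 0.1203 0.27   1.5038] tip [0.4978 0.1169 0.2151] med 0.00031
scene 112 [0.497  0.1157 0.264  1.5207] tip [0.4979 0.1131 0.2091] med 0.00099
side 62 [0.4954 0.1156 0.2655 1.5049] tip [0.4966 0.1122 0.2106] med 0.00138
all 1320 [0.4974 0.1178 0.2688 1.5127] tip [0.4985 0.1148 0.2139] med 0.00037
```

```bash
cat >> pf.py <<'E'
def about(tip,ang_deg,shift,s=None):
    """rotate tool about horizontal key-y through tip by ang, then shift (world); returns tool deltas"""
    s=s or readout.state(); T=R.from_euler("xyz",s["eef_rot"]).as_matrix(); k=T[:,1]*1; k[2]=0; k/=np.linalg.norm(k)
    Q=R.from_rotvec(np.radians(ang_deg)*k).as_matrix(); tip=np.array(tip)
    return delta(tip+Q@(s["tcp_pos"]-tip)+shift,Q@T,s)
E
python3 - <<'E'
from pf import *
print(about([.4973,.1127,.2098],3.6,[-.0003,.0009,-.0675]))
print(readout.state()["eef_rot"])
E
```

```text
([-0.0482, 0.0002, 0.0344], [0.0, 3.6, -0.0])
[-3.13747077 -0.93323077  1.91729668]
```

Call:
{"method": "play_rows", "body": {"deltas": [-0.008, 0, 0.006, 0, 0.6, 0, 0, -0.016, 0, 0.012, 0, 1.2, 0, 0, -0.024, 0, 0.017, 0, 1.8, 0, 0, -0.032, 0, 0.023, 0, 2.4, 0, 0, -0.04, 0, 0.029, 0, 3.0, 0, 0, -0.0482, 0, 0.0344, 0, 3.6, 0, 0, -0.0482, 0, 0.0344, 0, 3.6, 0, 0, -0.0482, 0, 0.0344, 0, 3.6, 0, 0]}}

```text
time_s: 7.28
tcp_pos: [0.4528, 0.237, 0.1806]
eef_rot: [3.137, -0.997, 1.925]
wrist_force: [0.3, -0.4, -1.8]
grip_width: 0.137
```

```bash
python3 - <<'E'
from pf import *
s=readout.state(); T=R.from_euler("xyz",s["eef_rot"]).as_matrix(); yaw=np.arctan2(-T[1,2],-T[0,2]); print("yaw",yaw,s["wrist_force"],s["grip_width"],np.degrees(np.arccos(-T[2,2])))
shot("g"); p0=np.r_[.4965,.1145,.198,yaw,1.56,0]
for _ in range(2):
    o=pfit("g",p0,.139); p0=o["all"]
for n in ("scene","side"):
    bolt(f"g{n}.npz",n)
a,b=[np.load(f"g{n}.npz")["im"] for n in ("scene","side")]
c=proj("scene",[.4972,.1138,.15])[0].astype(int); e=proj("side",[.4972,.1138,.15])[0].astype(int); print(c,e)
f=lambda i,c:cv2.resize(i[c[1]-30:c[1]+30,c[0]-40:c[0]+40],(400,300),interpolation=cv2.INTER_CUBIC)
save("v7.png",np.hstack([f(a,c),f(b,e)]))
E
```

```text
yaw -1.2219541516635273 [ 0.30807178 -0.41781863 -1.79376437] 0.136785702258415 57.14169347462877
wrist 1194 [0.4976 0.1184 0.2032 1.5668] tip [0.4977 0.1181 0.1482] med 0.00035
scene 95 [0.5003 0.1126 0.196  1.6056] tip [0.4997 0.1144 0.141 ] med 0.001
side 62 [0.4976 0.1149 0.2033 1.5543] tip [0.4979 0.114  0.1484] med 0.00079
all 1351 [0.4987 0.1154 0.2028 1.5696] tip [0.4987 0.1154 0.1478] med 0.00041
wrist 1194 [0.4976 0.1184 0.2032 1.5668] tip [0.4977 0.1181 0.1482] med 0.00035
scene 98 [0.5003 0.1126 0.196  1.6075] tip [0.4996 0.1144 0.1411] med 0.00098
side 63 [0.4976 0.1151 0.2034 1.5542] tip [0.4979 0.1142 0.1484] med 0.00084
all 1355 [0.4987 0.1154 0.2028 1.5696] tip [0.4987 0.1154 0.1478] med 0.00041
scene 17 z 0.1328 circ ((0.5007277727127075, 0.11023855954408646), 0.011671463958919048) [0.5014 0.1112 0.1328]
side few 5
[293 216] [217 206]
```

View pics/v7.png

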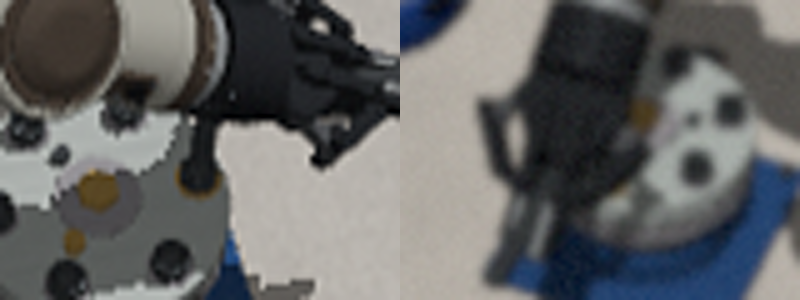

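```bash
python3 - <<'E'
from pf import *
C=cam("scene")
for tag in "lfg":
    im=np.load(f"{tag}scene.npz")["im"].astype(float)
    c=proj("scene",[.4975,.1135,.134],C)[0]; print(tag,c.round(2))
    r0,c0=int(c[1]),int(c[0])
    if tag in "fg":
        g=im.mean(-1)
        for r in range(r0-14,r0+9): print(r,g[r,c0-9:c0+10].astype(int), "".join("B" if im[r,k,0]>1.5*im[r,k,2] else "." for k in range(c0-9,c0+10)))
for z in (.134,.15,.17,.19): print(z,proj("scene",[.4975,.1135,z],C)[0].round(2))
print(proj("scene",[.4985,.1135,.134],C)[0]-proj("scene",[.4975,.1135,.134],C)[0],proj("scene",[.4975,.1145,.134],C)[0]-proj("scene",[.4975,.1135,.134],C)[0])
E
```

```text
l [292.78 219.01]
f [292.78 219.01]
205 [175 174 174 173 173 175 176 176 179  51  21  26  22  44 165 178 179 178
 178] ...................
206 [176 172 172 172 172 173 175 175 169  10  20  25  23  60 185 178 177 176
 176] ...................
207 [176 173 172 172 171 171 174 175 154  59  15  20  27 111 181 178 177 176
 175] ...................
208 [178 175 173 172 173 172 173 174 176 140  89  93 118 161 177 177 175 175
 176] ...................
209 [176 173 171 171 172 172 171 174 177 181 159 160 180 177 174 176 176 175
 176] ...................
210 [174 173 171 171 171 171 173 174 175 178 178 176 176 176 176 176 175 173
 175] ...................
211 [175 174 174 174 175 174 174 175 174 176 177 175 174 174 179 179 177 175
 175] ...................
212 [178 177 176 177 176 175 174 173 172 172 173 176 177 174 176 180 181 179
 179] ...................
213 [162 161 178 174 174 173 172 171 170 169 169 177 178 175 177 179 179 180
 180] ...................
214 [ 81  87 160 157 156 155 156 175 174 174 174 175 178 178 177 177 176 179
 180] ...................
215 [ 84  85  83  82  82  83  89 1
[... 3064 characters left out ...]
25  29  52  84 135 182 180
 176] .....B.......B.....
223 [ 91  91  91  90  90  82  49  31  24  29  28  26  38  63  85 110 182 178
 175] ......B.....BB.....
224 [ 90  90  90  89  89  89  69  53  41  37  42  41  64  83  87  91 173 180
 176] ......BBBBBBB......
225 [ 89  89  89  89  89  90  84  75  74  66  71  74  83  91  87  89 154 180
 176] .........BB........
226 [ 89  90  88  89  89  89  89  91  91  84  84  91  90  90  89  92 162 178
 175] ...................
227 [ 88  88  89  88  89  90  89  89  91  91  91  91  91  89  89  91 157 179
 178] ...................
0.134 [292.78 219.01]
0.15 [293.09 216.47]
0.17 [293.49 213.23]
0.19 [293.9 209.9]
[-0.02373098  0.27353364] [0.31603415 0.032117  ]
```

```bash
python3 - <<'E'
from pf import *
C=cam("scene")
for f in ("scene","gscene","side","gside"):
    z=np.load(f+".npz"); n=f.lstrip("g"); P=cloud(n,z["d"],cam(n))
    m=(z["d"]>0)&(abs(P[...,0]-.4985)<.016)&(abs(P[...,1]-.1125)<.016)&(z["im"].max(-1)<60)
    for lo,hi in ((.15,.165),(.165,.18)):
        w=m&(P[...,2]>lo)&(P[...,2]<hi); q=P[w]
        # middle columns
        if len(q)>3: print(f,lo,len(q),q.mean(0).round(4),np.median(q,0).round(4),q.std(0).round(4))
# repeat to average: several fresh scene frames
acc=[]
for i in range(6):
    im,d=eyes.grab_frame("scene"); P=cloud("scene",d,C); m=(d>0)&(abs(P[...,0]-.4985)<.016)&(abs(P[...,1]-.1125)<.016)&(im.max(-1)<60)&(P[...,2]>.15)&(P[...,2]<.175); acc.append(np.r_[P[m].mean(0),m.sum()])
print(np.round(acc,4))
E
```

```text
scene 0.15 9 [0.5043 0.1122 0.1574] [0.5042 0.1132 0.1581] [0.0015 0.0036 0.0045]
scene 0.165 9 [0.5046 0.1103 0.1719] [0.5051 0.1097 0.1713] [0.0021 0.0036 0.0039]
gscene 0.15 11 [0.5067 0.1134 0.1587] [0.5067 0.1135 0.1595] [0.0021 0.0043 0.0043]
gscene 0.165 14 [0.5058 0.1131 0.1722] [0.5053 0.1139 0.1709] [0.0018 0.0043 0.0045]
side 0.165 8 [0.4911 0.1149 0.1721] [0.4904 0.1148 0.1717] [0.0023 0.0027 0.0041]
gside 0.15 7 [0.4934 0.1144 0.1552] [0.493  0.1144 0.1553] [0.0024 0.0031 0.0035]
[[ 0.5059  0.1128  0.1636 19.    ]
 [ 0.5059  0.1131  0.1638 22.    ]
 [ 0.5056  0.1127  0.1613 22.    ]
 [ 0.5062  0.1129  0.1651 21.    ]
 [ 0.5059  0.1131  0.1629 20.    ]
 [ 0.5056  0.1131  0.1618 19.    ]]
```

```bash
python3 - <<'E'
from pf import *
t=[.4975,.1125,.145]
for sh in ([-.0015,-.0003,0],[0,0,-.01],[.001,0,0],[0,.001,0]): 
    s=readout.state(); T=R.from_euler("xyz",s["eef_rot"]).as_matrix(); print(sh,(T.T@sh).round(5)) 
print(s["tcp_pos"],s["wrist_force"])
E
```

```text
[-0.0015, -0.0003, 0] [ 0.00013 -0.00151  0.00019]
[0, 0, -0.01] [-8.40e-03 -2.00e-05  5.43e-03]
[0.001, 0, 0] [-0.00019  0.00094 -0.00029]
[0, 0.001, 0] [0.00051 0.00034 0.00079]
[0.45257314 0.23705282 0.18052465] [ 0.67890693 -0.43254999 -2.82656314]
```

Call:
{"method": "play_rows", "body": {"deltas": [0, -0.0015, 0, 0, 0, 0, 0, -0.0017, -0.0015, 0.0011, 0, 0, 0, 0, -0.0034, -0.0015, 0.0022, 0, 0, 0, 0, -0.005, -0.0015, 0.0033, 0, 0, 0, 0, -0.005, -0.0015, 0.0033, 0, 0, 0, 0]}}

```text
time_s: 8.35
tcp_pos: [0.451, 0.2366, 0.1742]
eef_rot: [3.138, -0.998, 1.924]
wrist_force: [0.5, -0.4, -2.3]
grip_width: 0.136
```

Call:
{"method": "play_rows", "body": {"deltas": [-0.0013, 0, 0.0008, 0, 0, 0, 0, -0.0025, 0, 0.0016, 0, 0, 0, 0, -0.0025, 0, 0.0016, 0, 0, 0, 0]}}

```text
time_s: 8.72
tcp_pos: [0.4511, 0.2366, 0.1713]
eef_rot: [3.138, -0.997, 1.924]
wrist_force: [0.0, 0.7, -2.9]
grip_width: 0.136
```

Call:
{"method": "play_rows", "body": {"deltas": [-0.0013, 0, 0.0008, 0, 0, 0, 0, -0.0025, 0, 0.0016, 0, 0, 0, 0, -0.0025, 0, 0.0016, 0, 0, 0, 0]}}

```text
time_s: 9.1
tcp_pos: [0.4511, 0.2366, 0.1683]
eef_rot: [3.138, -0.998, 1.925]
wrist_force: [-0.3, 0.0, -2.4]
grip_width: 0.14
```

Call:
{"method": "play_rows", "body": {"deltas": [-0.0009, 0, 0.0006, 0, 0, 0, 0, -0.0017, 0, 0.0011, 0, 0, 0, 0, -0.0017, 0, 0.0011, 0, 0, 0, 0]}}

```text
time_s: 9.48
tcp_pos: [0.4512, 0.2367, 0.1666]
eef_rot: [3.137, -0.998, 1.925]
wrist_force: [-0.9, 1.4, -1.4]
grip_width: 0.137
```

Call:
{"method": "play_rows", "body": {"deltas": [-0.0009, 0, 0.0006, 0, 0, 0, 0, -0.0017, 0, 0.0011, 0, 0, 0, 0, -0.0017, 0, 0.0011, 0, 0, 0, 0]}}

```text
time_s: 9.85
tcp_pos: [0.4511, 0.2368, 0.1647]
eef_rot: [3.137, -0.998, 1.926]
wrist_force: [-0.6, 2.8, 2.0]
grip_width: 0.135
```

```bash
python3 - <<'E'
from pf import *
shot("h"); s=readout.state(); T=R.from_euler("xyz",s["eef_rot"]).as_matrix(); yaw=np.arctan2(-T[1,2],-T[0,2])
print(yaw,s["wrist_force"])
p0=np.r_[.497,.1145,.185,yaw,1.57,0]; pfit("h",p0,.139)
h=np.array([np.cos(yaw),np.sin(yaw),0]); b=np.array([.4972,.1138,0])
for tag in "gh":
  st=np.load(tag+"s.npz"); T=R.from_euler("xyz",st["r"]).as_matrix()
  for n in ("wrist","scene"):
    z=np.load(f"{tag}{n}.npz"); P=cloud(n,z["d"],(z["C0"],z["C1"],z["C2"])); L=(P-st["t"])@T; a=(P-b)@h
    m=(abs(L[...,1]-.002)<.008)&(z["d"]>0)&(P[...,2]>.12)&(a<-.145)&(a>-.19)&(z["im"].max(-1)<120); q=P[m]; aa=a[m]
    c=np.polyfit(aa,q[:,2],1); print(tag,n,m.sum(),"slope",c[0].round(4),"z@-.165",np.polyval(c,-.165).round(4),"amin",aa.min().round(4))
z=np.load("hscene.npz"); g=z["im"].astype(float).mean(-1)
for r in range(205,226): print(r,g[r,283:302].astype(int))
E
```

```text
-1.2216175288644284 [-0.54435066  3.65671074  2.82718632]
wrist 1186 [0.496  0.1182 0.1895 1.5462] tip [0.4965 0.1169 0.1345] med 0.00032
scene 92 [0.498  0.114  0.1903 1.5325] tip [0.4987 0.112  0.1354] med 0.00093
side 57 [0.4958 0.1142 0.1916 1.5192] tip [0.4968 0.1115 0.1367] med 0.00125
all 1335 [0.4969 0.1157 0.1896 1.5462] tip [0.4974 0.1144 0.1346] med 0.00037
g wrist 859 slope 0.0087 z@-.165 0.2086 amin -0.1752
g scene 36 slope 0.0425 z@-.165 0.2063 amin -0.1725
h wrist 848 slope 0.0243 z@-.165 0.1917 amin -0.1751
h scene 40 slope 0.0112 z@-.165 0.1895 amin -0.172
205 [ 56  65  91  99 105 101  77  30  39  35  42  85  79  27  17  21  23  22
  25]
206 [45 74 83 98 90 84 40 32 37 36 58 71 37 12 24 22 21 24 23]
207 [68 76 83 84 75 48 27 33 29 50 63 43 17 18 21 19 22 21 19]
208 [76 77 79 69 42 27 26 31 41 56 45 12 13 14 14 15 25 17 17]
209 [74 72 64 37 19 24 21 30 50 30 18 14 19 18 13 17 17 13 15]
210 [81 60 46 36 64 32 11  6 10  9 22 17 15 14 12 13 13 14 16]
211 [141 124 125 127 142 127  91  41  17  13  14  12  12  10   4   2   5  10
  10]
212 [178 179 180 180 181 183 134  77  3
[... 422 characters left out ...]
27  27  67 165 183 176 177 179
 179]
218 [160  81  85  87  88  86  39  23  25  27  28  26  17  64 176 178 176 177
 180]
219 [ 83  85  88  90  92  80  33  22  25  26  30  25  19  42 132 183 178 175
 180]
220 [ 88  90  91  92  92  70  29  25  24  26  29  28  23  39  92 174 177 175
 178]
221 [ 91  92  89  90  91  64  25  29  25  33  28  25  25  50  79 139 179 178
 178]
222 [ 90  89  90  92  92  69  26  22  24  33  30  25  29  53  85 135 182 179
 176]
223 [ 93  90  91  91  90  83  48  32  25  30  26  26  39  62  84 111 181 178
 174]
224 [ 90  89  90  88  89  91  68  52  42  37  44  41  65  82  87  90 173 179
 176]
225 [ 89  89  89  88  90  90  84  74  74  64  71  73  82  89  87  89 154 180
 176]
```

```bash
python3 - <<'E'
from pf import *
print(about([.497,.1135,.1345],1.4,[-.0001,.0005,.0015]))
print(about([.497,.1135,.1345],1.4,[-.0001,.0005,-.0005]))
E
```

```text
([0.0038, 0.0001, -0.0028], [-0.0, 1.4, 0.0])
([0.0021, 0.0001, -0.0017], [-0.0, 1.4, 0.0])
```

Call:
{"method": "play_rows", "body": {"deltas": [0.0038, 0, -0.0028, 0, 1.4, 0, 0, 0.0038, 0, -0.0028, 0, 1.4, 0, 0, 0.0021, 0, -0.0017, 0, 1.4, 0, 0, 0.0021, 0, -0.0017, 0, 1.4, 0, 0]}}

```text
time_s: 10.5
tcp_pos: [0.4512, 0.2364, 0.1672]
eef_rot: [3.137, -1.022, 1.925]
wrist_force: [-1.2, 1.1, 1.1]
grip_width: 0.14
```

Call:
{"method": "play_rows", "body": {"deltas": [-0.0009, 0, 0.0006, 0, 0, 0, 0, -0.0009, 0, 0.0006, 0, 0, 0, 0]}}

```text
time_s: 10.75
tcp_pos: [0.4511, 0.2366, 0.1663]
eef_rot: [3.137, -1.023, 1.926]
wrist_force: [-1.9, 3.4, 4.5]
grip_width: 0.138
```

Call:
{"method": "play_rows", "body": {"deltas": [0.0003, 0, 0.0004, 0, 0, 0, 0, 0.0005, 0, 0.0008, 0, 0, 0, 0]}}

```text
time_s: 11.0
tcp_pos: [0.4511, 0.237, 0.1659]
eef_rot: [3.137, -1.021, 1.925]
wrist_force: [-0.9, 0.4, 3.9]
grip_width: 0.13
```

Call:
{"method": "play_rows", "body": {"deltas": [0.0003, 0, 0.0004, 0, 0, 0, 0, 0.0005, 0, 0.0008, 0, 0, 0, 0]}}

```text
time_s: 11.25
tcp_pos: [0.4511, 0.2376, 0.1658]
eef_rot: [3.137, -1.02, 1.925]
wrist_force: [0.4, -2.5, 1.5]
grip_width: 0.139
```

Call:
{"method": "play_rows", "body": {"deltas": [-0.0004, 0.0004, 0.0003, 0, 0, 0, 0, -0.0004, 0.0008, 0.0003, 0, 0, 0, 0]}}

```text
time_s: 11.5
tcp_pos: [0.4513, 0.2382, 0.1654]
eef_rot: [3.138, -1.021, 1.924]
wrist_force: [-0.4, -3.9, 0.9]
grip_width: 0.14
```

Call:
{"method": "play_rows", "body": {"deltas": [0, -0.0006, 0, 0, 0, 0, 0, 0, -0.0012, 0, 0, 0, 0, 0, 0, -0.0016, 0, 0, 0, 0, 0]}}

```text
time_s: 11.88
tcp_pos: [0.4501, 0.2379, 0.1656]
eef_rot: [3.136, -1.022, 1.926]
wrist_force: [1.6, -1.4, 1.5]
grip_width: 0.138
```

```bash
cat > sub.py <<'E'
from pf import *
def cen(g,r,c0=293):
    # subpixel centre of the dark bar near c0 in row r; local bg each side
    i=c0
    dk=g[r,c0-1:c0+2].min(); l=c0
    while g[r,l]<55: l-=1
    rr=c0
    while g[r,rr]<55: rr+=1
    bl=max(g[r,l-1],g[r,l]); br=max(g[r,rr+1],g[r,rr]); 
    L=l+1-(bl-g[r,l])/(bl-dk); Rr=rr+(br-g[r,rr])/(br-dk)
    a=[(bl-g[r,l+1])/(bl-dk),(br-g[r,rr-1])/(br-dk)]
    L+=1-min(a[0],1); Rr-=1-min(a[1],1)
    return (L+Rr)/2-.5, Rr-L
if __name__=="__main__":
    C=cam("scene"); G=[];X=[]
    for i in range(6):
        im,d=eyes.grab_frame("scene"); G.append(im.astype(float).mean(-1)); P=cloud("scene",d,C)
        m=(d>0)&(abs(P[...,0]-.4985)<.016)&(abs(P[...,1]-.1125)<.016)&(im.max(-1)<60)&(P[...,2]>.145)&(P[...,2]<.165); X.append(np.r_[P[m].mean(0),m.sum()])
    g=np.mean(G,0); print(np.mean(X,0).round(4))
    z=np.load("scene.npz"); P=cloud("scene",z["d"],C); im=z["im"]; m=(z["d"]>0)&(abs(P[...,0]-.4985)<.016)&(abs(P[...,1]-.1125)<.016)&(im.max(-1)<60)&(P[...,2]>.145)&(P[...,2]<.165); print("start",P[m].mean(0).round(4))
    s=z["im"].astype(float).mean(-1)
    for r in range(204,218): print(r,"start",np.round(cen(s,r,292),2),"now",np.round(cen(g,r),2) if r>212 else "", s[r,285:301].astype(int))
    e=readout.state(); print(e["tcp_pos"],e["eef_rot"],e["wrist_force"])
E
python3 sub.py
```

```text
[ 0.5037  0.1132  0.1551 16.8333]
start [0.5044 0.1119 0.1551]
204 start [293.64   4.77] now  [168 166 166 166 168 170 131  12  24  23  24  80 179 172 127  85]
205 start [293.54   5.  ] now  [167 167 166 167 170 171 100  14  23  24  24  80 178 173 176  81]
206 start [293.46   4.99] now  [165 165 165 167 169 172  88  16  24  22  26  94 175 171 172 124]
207 start [293.27   5.02] now  [165 165 164 165 169 172  56  16  22  24  30 116 173 171 172 174]
208 start [293.22   4.91] now  [166 166 166 165 169 172  58  16  25  23  33 127 172 170 169 171]
209 start [293.13   4.74] now  [164 165 164 165 166 173  58  17  24  22  39 148 170 170 169 168]
210 start [293.1    4.86] now  [165 164 165 164 168 173  46  19  24  21  39 148 172 170 168 166]
211 start [292.95   4.89] now  [167 167 167 167 170 177   7  19  28  22  42 158 174 172 169 168]
212 start [292.88   4.76] now  [169 168 169 169 170 175   9  22  25  21  50 178 172 174 173 172]
213 start [292.82   4.69] now [293.45   4.56] [166 164 165 164 167 163  13  22  27  22  60 179 172 172 172 172]
214 start [292.66   4.7 ] now [293.25   4.66] [163 162 162 163 166 137  11  22  25  24  80 179 172 170 169 172]
215 start [292.68   4.71] now [293.09   4.75] [164 164 164 166 169 141  13  19  22  24  79 178 172 170 170 173]
216 start [292.58   4.75] now [292.94   4.78] [166 166 167 169 173 127  15  23  25  25  93 178 172 170 171 172]
217 start [292.32   5.1 ] now [292.5    5.95] [167 167 167 169 155  56  19  23  25  29 100 165 175 169 170 173]
[0.4499176  0.23791374 0.16557629] [ 3.13687496 -1.0217481   1.9253876 ] [ 1.93050985 -1.34967165  1.00608899]
```

```bash
python3 - <<'E'
from pf import *
for dz in (.001,-.0005,-.0015):print(about([.497,.1135,.1345],1.4,[.0007,-.0003,dz]))
E
```

```text
([0.0029, 0.0006, -0.0033], [-0.0, 1.4, 0.0])
([0.0016, 0.0006, -0.0026], [-0.0, 1.4, 0.0])
([0.0008, 0.0006, -0.002], [-0.0, 1.4, 0.0])
```

Call:
{"method": "play_rows", "body": {"deltas": [0.0029, 0.0006, -0.0033, 0, 1.4, 0, 0, 0.0029, 0.0006, -0.0033, 0, 1.4, 0, 0, 0.0016, 0.0006, -0.0026, 0, 1.4, 0, 0, 0.0008, 0.0006, -0.002, 0, 1.4, 0, 0, 0.0008, 0.0006, -0.002, 0, 1.4, 0, 0]}}

```text
time_s: 12.8
tcp_pos: [0.4506, 0.2366, 0.1666]
eef_rot: [3.14, -1.045, 1.923]
wrist_force: [-0.6, -2.7, -2.1]
grip_width: 0.138
```

Call:
{"method": "play_rows", "body": {"deltas": [-0.0009, 0, 0.0005, 0, 0, 0, 0, -0.0009, 0, 0.0005, 0, 0, 0, 0]}}

```text
time_s: 13.05
tcp_pos: [0.4507, 0.2367, 0.166]
eef_rot: [3.138, -1.046, 1.924]
wrist_force: [-0.5, -4.8, -1.3]
grip_width: 0.138
```

Call:
{"method": "play_rows", "body": {"deltas": [-0.0007, 0, 0.0003, 0, 0, 0, 0, -0.0013, 0, 0.0001, 0, 0, 0, 0, -0.0017, 0, 0.0003, 0, 0, 0, 0]}}

```text
time_s: 13.42
tcp_pos: [0.4508, 0.2365, 0.1646]
eef_rot: [3.138, -1.047, 1.925]
wrist_force: [-1.6, -2.2, -1.3]
grip_width: 0.138
```

```bash
python3 sub.py | grep -v "20[4-9]\|21[0-2]"
```

```text
[ 0.5039  0.1117  0.1553 13.8333]
start [0.5044 0.1119 0.1551]
213 start [292.82   4.69] now [291.9    6.44] [166 164 165 164 167 163  13  22  27  22  60 179 172 172 172 172]
214 start [292.66   4.7 ] now [292.81   4.63] [163 162 162 163 166 137  11  22  25  24  80 179 172 170 169 172]
215 start [292.68   4.71] now [292.72   4.88] [164 164 164 166 169 141  13  19  22  24  79 178 172 170 170 173]
216 start [292.58   4.75] now [292.65   5.03] [166 166 167 169 173 127  15  23  25  25  93 178 172 170 171 172]
217 start [292.32   5.1 ] now [292.35   5.67] [167 167 167 169 155  56  19  23  25  29 100 165 175 169 170 173]
[0.4508746  0.23641773 0.1645967 ] [ 3.13768244 -1.0465524   1.92496951] [-2.7270352  -1.22629339 -1.01316516]
```

Call:
{"method": "play_rows", "body": {"deltas": [-0.0009, 0, 0.0005, 0, 0, 0, 0, -0.0018, 0, 0.0009, 0, 0, 0, 0, -0.0018, 0, 0.0009, 0, 0, 0, 0]}}

```text
time_s: 14.1
tcp_pos: [0.451, 0.2363, 0.1625]
eef_rot: [3.138, -1.047, 1.925]
wrist_force: [-2.2, -0.7, -2.0]
grip_width: 0.135
```

Call:
{"method": "play_rows", "body": {"deltas": [-0.0009, 0, 0.0005, 0, 0, 0, 0, -0.0018, 0, 0.0009, 0, 0, 0, 0, -0.0026, 0, 0.0015, 0, 0, 0, 0, -0.0026, 0, 0.0015, 0, 0, 0, 0]}}

```text
time_s: 14.6
tcp_pos: [0.451, 0.2363, 0.1596]
eef_rot: [3.137, -1.046, 1.925]
wrist_force: [-3.1, 1.3, -1.1]
grip_width: 0.135
```

```bash
python3 - <<'E'
from pf import *
shot("i"); s=readout.state(); T=R.from_euler("xyz",s["eef_rot"]).as_matrix(); yaw=np.arctan2(-T[1,2],-T[0,2]); print(yaw,s["wrist_force"])
p0=np.r_[.497,.1145,.182,yaw,1.57,0]; pfit("i",p0,.139)
E
```

```text
-1.2212586473775435 [-2.14119513  1.6157968  -0.53540698]
wrist 1112 [0.4964 0.1169 0.1788 1.5885] tip [0.496  0.1178 0.1238] med 0.00034
scene 78 [0.4974 0.1128 0.1823 1.5601] tip [0.4976 0.1123 0.1273] med 0.00098
side 50 [0.4971 0.114  0.1715 1.6263] tip [0.4961 0.1168 0.1166] med 0.00129
all 1240 [0.4972 0.1146 0.1786 1.5899] tip [0.4968 0.1156 0.1236] med 0.00039
```

Call:
{"method": "play_rows", "body": {"deltas": [-0.0009, 0, 0.0005, 0, 0, 0, 0, -0.0018, 0, 0.001, 0, 0, 0, 0, -0.0018, 0, 0.001, 0, 0, 0, 0]}}

```text
time_s: 15.12
tcp_pos: [0.451, 0.2366, 0.1581]
eef_rot: [3.136, -1.048, 1.926]
wrist_force: [-3.7, 3.1, 3.5]
grip_width: 0.143
```

Call:
{"method": "play_rows", "body": {"deltas": [-0.0009, 0, 0.0005, 0, 0, 0, 0, -0.0009, 0, 0.0005, 0, 0, 0, 0]}}

```text
time_s: 15.38
tcp_pos: [0.4509, 0.2368, 0.1575]
eef_rot: [3.136, -1.049, 1.927]
wrist_force: [-5.5, 4.0, 5.6]
grip_width: 0.139
```

```bash
python3 - <<'E'
from pf import *
shot("j"); s=readout.state(); T=R.from_euler("xyz",s["eef_rot"]).as_matrix(); yaw=np.arctan2(-T[1,2],-T[0,2]); print(yaw,s["wrist_force"],s["qpos"].round(3))
p0=np.r_[.497,.1145,.178,yaw,1.57,0]; pfit("j",p0,.139)
a=np.load("jscene.npz")["im"]; save("v8.png",cv2.resize(a[180:250,240:340],(800,560),interpolation=cv2.INTER_CUBIC))
E
```

```text
-1.220851615717938 [-3.6740409  4.7093337  5.1622988] [-0.245  0.371  1.838  0.805  1.664 -0.842]
wrist 1120 [0.4963 0.1175 0.1782 1.5756] tip [0.4962 0.1178 0.1232] med 0.00033
scene 75 [0.4984 0.113  0.1769 1.5757] tip [0.4983 0.1132 0.1219] med 0.00079
side 51 [0.4965 0.1139 0.1674 1.6293] tip [0.4954 0.1169 0.1125] med 0.00102
all 1246 [0.4972 0.115  0.1777 1.5786] tip [0.4971 0.1154 0.1227] med 0.00037
```

View pics/v8.png

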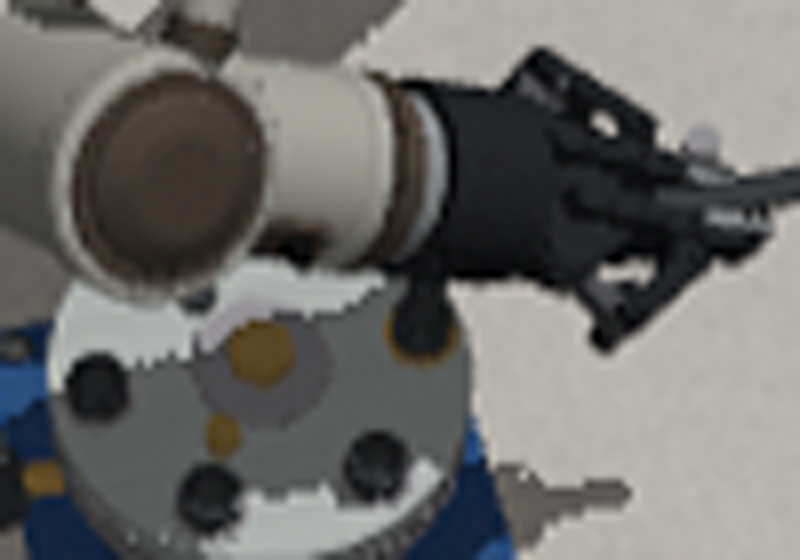

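The scene view shows the short arm down in the brass-washered bolt at (420,320). The tip is at z≈0.122 and upright, so it is home. Next is the swing.

```bash
cat > swing.py <<'E'
from pf import *
import sys
def rows(angs,b=(.4972,.1132),tot=None):
    s=readout.state(); T=R.from_euler("xyz",s["eef_rot"]).as_matrix(); b=np.r_[b,s["tcp_pos"][2]]
    print("lat of bolt in tool y",(T.T@(b-s["tcp_pos"])).round(4), "r",np.linalg.norm((s["tcp_pos"]-.019*T[:,2]-b)[:2]).round(4))
    out=[]
    for a in angs:
        Q=R.from_euler("z",-a,degrees=True).as_matrix(); p,r=delta(b+Q@(s["tcp_pos"]-b),Q@T,s); out+= [*np.round(p,4).tolist(),*r,0]
    print([float(x) for x in out])
def info():
    s=readout.state(); T=R.from_euler("xyz",s["eef_rot"]).as_matrix(); k=T[:,1]; print("yaw deg",np.degrees(np.arctan2(-T[1,2],-T[0,2])).round(2),"Fk",(s["wrist_force"]@k).round(2),"F",s["wrist_force"].round(1),"M",s["ft_torque"].round(2),s["tcp_pos"].round(4),s["qpos"].round(2))
if __name__=="__main__":
    info(); rows([float(x) for x in sys.argv[1].split(",")])
E
python3 swing.py 2,4,6,8,10,12,14,16
```

```text
yaw deg -69.95 Fk -1.81 F [-3.7  4.7  5.2] M [ 0.08  0.4  -0.02] [0.4509 0.2368 0.1575] [-0.24  0.37  1.84  0.81  1.66 -0.84]
lat of bolt in tool y [-0.0659  0.0009 -0.1144] r 0.1155
[-0.0, 0.0046, -0.0, -1.7, -0.0, 1.0, 0.0, -0.0002, 0.0092, -0.0002, -3.5, -0.0, 2.0, 0.0, -0.0003, 0.0138, -0.0005, -5.2, -0.0, 3.0, 0.0, -0.0006, 0.0184, -0.001, -6.9, -0.0, 4.0, 0.0, -0.001, 0.0229, -0.0016, -8.7, -0.0, 5.0, 0.0, -0.0014, 0.0275, -0.0023, -10.4, -0.0, 6.0, 0.0, -0.0019, 0.032, -0.0032, -12.1, -0.0, 7.0, 0.0, -0.0025, 0.0364, -0.0042, -13.9, -0.0, 8.0, 0.0]
```

Call:
{"method": "play_rows", "body": {"deltas": [0, 0.0046, 0, -1.7, 0, 1.0, 0, -0.0002, 0.0092, -0.0002, -3.5, 0, 2.0, 0, -0.0003, 0.0138, -0.0005, -5.2, 0, 3.0, 0, -0.0006, 0.0184, -0.001, -6.9, 0, 4.0, 0, -0.001, 0.0229, -0.0016, -8.7, 0, 5.0, 0, -0.0014, 0.0275, -0.0023, -10.4, 0, 6.0, 0], "force": 90}}

```text
time_s: 16.27
tcp_pos: [0.4765, 0.2436, 0.157]
eef_rot: [3.139, -1.048, 1.718]
wrist_force: [-6.5, 1.0, 4.2]
grip_width: 0.136
```

```bash
python3 swing.py 2,4,6,8,10,12,14,16,18
```

```text
yaw deg -81.76 Fk -6.31 F [-6.5  1.   4.2] M [-0.24  0.71  1.45] [0.4765 0.2436 0.157 ] [-0.27  0.31  1.91  0.92  1.54 -0.76]
lat of bolt in tool y [-0.0659  0.0017 -0.1144] r 0.1155
[-0.0, 0.0046, -0.0, -1.7, -0.0, 1.0, 0.0, -0.0001, 0.0092, -0.0002, -3.5, -0.0, 2.0, 0.0, -0.0003, 0.0138, -0.0005, -5.2, -0.0, 3.0, 0.0, -0.0005, 0.0184, -0.0009, -6.9, -0.0, 4.0, 0.0, -0.0009, 0.0229, -0.0015, -8.7, -0.0, 5.0, 0.0, -0.0013, 0.0275, -0.0022, -10.4, -0.0, 6.0, 0.0, -0.0018, 0.032, -0.003, -12.1, -0.0, 7.0, 0.0, -0.0024, 0.0364, -0.004, -13.9, -0.0, 8.0, 0.0, -0.003, 0.0409, -0.0051, -15.6, -0.0, 9.0, 0.0]
```

Call:
{"method": "play_rows", "body": {"deltas": [0, 0.0046, 0, -1.7, 0, 1.0, 0, -0.0001, 0.0092, -0.0002, -3.5, 0, 2.0, 0, -0.0003, 0.0138, -0.0005, -5.2, 0, 3.0, 0, -0.0005, 0.0184, -0.0009, -6.9, 0, 4.0, 0, -0.0009, 0.0229, -0.0015, -8.7, 0, 5.0, 0]}}

```text
time_s: 16.9
tcp_pos: [0.4997, 0.245, 0.1569]
eef_rot: [3.137, -1.048, 1.544]
wrist_force: [-5.3, 2.1, 3.9]
grip_width: 0.136
```

```bash
python3 swing.py 2,4,6,8,10
```

```text
yaw deg -91.84 Fk -5.4 F [-5.3  2.1  3.9] M [-0.23  0.65  1.44] [0.4997 0.245  0.1569] [-0.29  0.26  1.98  1.01  1.43 -0.7 ]
lat of bolt in tool y [-0.0658  0.0015 -0.1142] r 0.1154
[-0.0, 0.0046, -0.0, -1.7, -0.0, 1.0, 0.0, -0.0001, 0.0092, -0.0002, -3.5, -0.0, 2.0, 0.0, -0.0003, 0.0138, -0.0005, -5.2, -0.0, 3.0, 0.0, -0.0006, 0.0184, -0.0009, -6.9, -0.0, 4.0, 0.0, -0.0009, 0.0229, -0.0015, -8.7, -0.0, 5.0, 0.0]
```

Call:
{"method": "play_rows", "body": {"deltas": [0, 0.0046, 0, -1.7, 0, 1.0, 0, -0.0001, 0.0092, -0.0002, -3.5, 0, 2.0, 0, -0.0003, 0.0138, -0.0005, -5.2, 0, 3.0, 0, -0.0006, 0.0184, -0.0009, -6.9, 0, 4.0, 0, -0.0009, 0.0229, -0.0015, -8.7, 0, 5.0, 0]}}

```text
time_s: 17.52
tcp_pos: [0.5229, 0.2424, 0.1569]
eef_rot: [3.135, -1.048, 1.37]
wrist_force: [-4.1, 1.2, 4.3]
grip_width: 0.137
```

```bash
python3 swing.py 2,4,6
```

```text
yaw deg -101.96 Fk -4.19 F [-4.1  1.2  4.3] M [-0.31  0.63  1.45] [0.5229 0.2424 0.1569] [-0.29  0.21  2.04  1.11  1.31 -0.65]
lat of bolt in tool y [-0.0658  0.0013 -0.1141] r 0.1153
[-0.0, 0.0046, -0.0, -1.7, -0.0, 1.0, 0.0, -0.0001, 0.0092, -0.0002, -3.5, -0.0, 2.0, 0.0, -0.0003, 0.0138, -0.0005, -5.2, -0.0, 3.0, 0.0]
```

Call:
{"method": "play_rows", "body": {"deltas": [0, 0.0046, 0, -1.7, 0, 1.0, 0, -0.0001, 0.0092, -0.0002, -3.5, 0, 2.0, 0, -0.0003, 0.0138, -0.0005, -5.2, 0, 3.0, 0]}}

```text
time_s: 17.9
tcp_pos: [0.5368, 0.2388, 0.1568]
eef_rot: [3.135, -1.048, 1.262]
wrist_force: [-4.5, 1.5, 3.9]
grip_width: 0.139
```

```bash
python3 swing.py 2,4
```

```text
yaw deg -108.11 Fk -4.75 F [-4.5  1.5  3.9] M [-0.28  0.67  1.42] [0.5368 0.2388 0.1568] [-0.29  0.18  2.08  1.16  1.23 -0.62]
lat of bolt in tool y [-0.0657  0.0011 -0.1141] r 0.1153
[-0.0, 0.0046, -0.0, -1.7, -0.0, 1.0, 0.0, -0.0001, 0.0092, -0.0002, -3.5, -0.0, 2.0, 0.0]
```

Call:
{"method": "play_rows", "body": {"deltas": [0, 0.0046, 0, -1.7, 0, 1.0, 0, -0.0001, 0.0092, -0.0002, -3.5, 0, 2.0, 0]}}

```text
time_s: 18.15
tcp_pos: [0.5457, 0.2356, 0.1568]
eef_rot: [3.134, -1.048, 1.192]
wrist_force: [-4.9, 2.1, 4.4]
grip_width: 0.136
```

```bash
python3 swing.py 2,4
```

```text
yaw deg -112.19 Fk -5.31 F [-4.9  2.1  4.4] M [-0.26  0.69  1.39] [0.5457 0.2356 0.1568] [-0.29  0.16  2.11  1.2   1.18 -0.6 ]
lat of bolt in tool y [-0.0657  0.0011 -0.1141] r 0.1152
[-0.0, 0.0046, -0.0, -1.7, -0.0, 1.0, 0.0, -0.0002, 0.0092, -0.0002, -3.5, -0.0, 2.0, 0.0]
```

Turned 42° with the load steady, so I'll continue in 4° steps.

Call:
{"method": "play_rows", "body": {"deltas": [0, 0.0046, 0, -1.7, 0, 1.0, 0, -0.0001, 0.0092, -0.0002, -3.5, 0, 2.0, 0]}}

```text
time_s: 18.4
tcp_pos: [0.5544, 0.2318, 0.1568]
eef_rot: [3.134, -1.049, 1.121]
wrist_force: [-4.8, 1.6, 3.1]
grip_width: 0.137
```

```bash
python3 -c "
from swing import *; info()"
```

```text
yaw deg -116.28 Fk -4.97 F [-4.8  1.6  3.1] M [-0.23  0.75  1.42] [0.5544 0.2318 0.1568] [-0.29  0.14  2.13  1.25  1.12 -0.58]
```

Call:
{"method": "play_rows", "body": {"deltas": [0, 0.0046, 0, -1.7, 0, 1.0, 0, -0.0001, 0.0092, -0.0002, -3.5, 0, 2.0, 0]}}

```text
time_s: 18.65
tcp_pos: [0.5627, 0.2274, 0.1568]
eef_rot: [3.133, -1.049, 1.051]
wrist_force: [-4.8, 1.4, 2.0]
grip_width: 0.135
```

```bash
python3 -c "
from swing import *; info()"
```

```text
yaw deg -120.35 Fk -4.8 F [-4.8  1.4  2. ] M [-0.27  0.75  1.36] [0.5627 0.2274 0.1568] [-0.29  0.12  2.15  1.29  1.07 -0.57]
```

Call:
{"method": "play_rows", "body": {"deltas": [0, 0.0046, 0, -1.7, 0, 1.0, 0, 0, 0.0046, 0, -1.7, 0, 1.0, 0]}}

```text
time_s: 18.9
tcp_pos: [0.5661, 0.2254, 0.1568]
eef_rot: [3.134, -1.049, 1.018]
wrist_force: [-5.5, -0.2, 3.9]
grip_width: 0.135
```

```bash
python3 -c "
from swing import *; info()"
```

```text
yaw deg -122.17 Fk -4.6 F [-5.5 -0.2  3.9] M [-0.36  0.84  1.87] [0.5661 0.2254 0.1568] [-0.28  0.11  2.16  1.31  1.04 -0.56]
```

Call:
{"method": "play_rows", "body": {"deltas": [0, 0.0046, 0, -1.7, 0, 1.0, 0, 0, 0.0046, 0, -1.7, 0, 1.0, 0]}}

```text
time_s: 19.15
tcp_pos: [0.5697, 0.2232, 0.1567]
eef_rot: [3.134, -1.049, 0.985]
wrist_force: [-6.6, -0.1, 3.9]
grip_width: 0.138
```

```bash
python3 -c "
from swing import *; info()"
```

```text
yaw deg -124.04 Fk -5.43 F [-6.6 -0.1  3.9] M [-0.36  1.    2.41] [0.5697 0.2232 0.1567] [-0.28  0.1   2.17  1.33  1.02 -0.55]
```

Call:
{"method": "play_rows", "body": {"deltas": [0, 0.0046, 0, -1.7, 0, 1.0, 0, 0, 0.0046, 0, -1.7, 0, 1.0, 0]}}

```text
time_s: 19.4
tcp_pos: [0.5731, 0.2209, 0.1566]
eef_rot: [3.134, -1.048, 0.952]
wrist_force: [-6.6, -1.1, 5.0]
grip_width: 0.137
```

```bash
python3 -c "
from swing import *; info()"
```

```text
yaw deg -125.92 Fk -4.65 F [-6.6 -1.1  5. ] M [-0.41  1.09  2.97] [0.5731 0.2209 0.1566] [-0.28  0.09  2.18  1.35  0.99 -0.55]
```

The moment climbed from 1.4 to 3.0 N m over 6°, so the bolt is on its stop. Easing off now.

Call:
{"method": "play_rows", "body": {"deltas": [0, -0.0092, -0.0001, 3.5, 0, -2.0, 0, -0.0005, -0.0182, -0.0007, 7.0, 0, -4.0, 0, -0.0005, -0.0182, -0.0007, 7.0, 0, -4.0, 0]}}

```text
time_s: 19.77
tcp_pos: [0.5592, 0.2297, 0.1562]
eef_rot: [3.139, -1.048, 1.083]
wrist_force: [-6.2, -0.4, 2.1]
grip_width: 0.139
```

```bash
python3 swing.py -- -1 2>/dev/null; python3 -c "
from swing import *; info(); rows([-1,-2,-3,-4,-5])"
```

```text
yaw deg -118.09 Fk -5.32 F [-6.2 -0.4  2.1] M [-0.36  0.87  0.87] [0.5592 0.2297 0.1562] [-0.29  0.14  2.14  1.26  1.1  -0.57]
yaw deg -118.09 Fk -5.32 F [-6.2 -0.4  2.1] M [-0.36  0.87  0.87] [0.5592 0.2297 0.1562] [-0.29  0.14  2.14  1.26  1.1  -0.57]
lat of bolt in tool y [-6.590e-02  1.000e-04 -1.143e-01] r 0.1155
[-0.0, -0.0023, -0.0, 0.9, 0.0, -0.5, 0.0, -0.0, -0.0046, -0.0001, 1.7, 0.0, -1.0, 0.0, -0.0001, -0.0069, -0.0002, 2.6, 0.0, -1.5, 0.0, -0.0002, -0.0092, -0.0003, 3.5, 0.0, -2.0, 0.0, -0.0002, -0.0115, -0.0004, 4.3, 0.0, -2.5, 0.0]
```

Call:
{"method": "play_rows", "body": {"deltas": [-0.0001, -0.0046, -0.0001, 1.7, 0, -1.0, 0, -0.0002, -0.0092, -0.0003, 3.5, 0, -2.0, 0, -0.0002, -0.0092, -0.0003, 3.5, 0, -2.0, 0]}}

```text
time_s: 20.15
tcp_pos: [0.551, 0.2338, 0.1564]
eef_rot: [3.137, -1.048, 1.156]
wrist_force: [-2.8, -1.7, 1.0]
grip_width: 0.137
```

```bash
python3 -c "
from swing import *; info(); shot('k'); s=readout.state(); T=R.from_euler('xyz',s['eef_rot']).as_matrix(); yaw=np.arctan2(-T[1,2],-T[0,2])
p0=np.r_[.4975,.1135,.177,yaw,1.57,0]; pfit('k',p0,.139)"
```

```text
yaw deg -114.05 Fk -1.85 F [-2.8 -1.7  1. ] M [-0.77  0.7   0.12] [0.551  0.2338 0.1564] [-0.29  0.16  2.11  1.22  1.15 -0.59]
wrist 1197 [0.5114 0.144  0.1775 1.5692] tip [0.5114 0.1439 0.1225] med 0.00034
scene 77 [0.5003 0.1163 0.1866 1.5081] tip [0.4989 0.1131 0.1317] med 0.00095
side 71 [0.4963 0.1133 0.1799 1.5385] tip [0.4956 0.1116 0.125 ] med 0.00108
all 1345 [0.499  0.116  0.1774 1.5708] tip [0.499  0.116  0.1224] med 0.0004
```

The load is off and the key is still home (z 0.1225, upright). I'll open and lift straight up.

Call:
{"method": "play_rows", "body": {"deltas": [0, 0, 0, 0, 0, 0, 0.18, 0, 0, 0, 0, 0, 0, 0.25, 0, 0, 0, 0, 0, 0, 0.5, 0, 0, 0, 0, 0, 0, 0.8, 0, 0, 0, 0, 0, 0, 1, 0, 0, 0, 0, 0, 0, 1, 0, 0, 0, 0, 0, 0, 1, 0, 0, 0, 0, 0, 0, 1]}}

```text
time_s: 21.3
tcp_pos: [0.5505, 0.2343, 0.1566]
eef_rot: [3.137, -1.049, 1.157]
wrist_force: [-0.4, 0.6, 0.3]
grip_width: 0.998
```

Call:
{"method": "play_rows", "body": {"deltas": [0.0043, 0, -0.0025, 0, 0, 0, 1, 0.013, 0, -0.0075, 0, 0, 0, 1, 0.026, 0, -0.015, 0, 0, 0, 1, 0.052, 0, -0.03, 0, 0, 0, 1, 0.087, 0, -0.05, 0, 0, 0, 1, 0.122, 0, -0.07, 0, 0, 0, 1, 0.122, 0, -0.07, 0, 0, 0, 1]}}

```text
time_s: 22.18
tcp_pos: [0.5518, 0.2343, 0.3026]
eef_rot: [3.119, -1.05, 1.173]
wrist_force: [-0.3, -0.2, -0.0]
grip_width: 0.997
```

```bash
python3 - <<'E'
from swing import *
info(); shot("m",("scene","side","wrist")); p0=np.r_[.4975,.1135,.177,np.radians(-114),1.57,0]
for n in ("scene","side","wrist"):
    z=np.load(f"m{n}.npz"); P=cloud(n,z["d"],(z["C0"],z["C1"],z["C2"])).reshape(-1,3); e,sh,l,_=model(p0)
    m=(np.minimum(seg(P,e,sh),seg(P,e,l))<.03)&(P[:,2]>.139)&(P[:,2]<.215)&(z["im"].max(-1).ravel()<100)&(z["d"].ravel()>0)
    if m.sum()>40: p,r=fit(P[m],p0); K=model(p)[3]; print(n,m.sum(),p.round(3),"tip",(p[:3]+.055*K[:,0]).round(4),"short from down deg",np.degrees(np.arccos(-K[2,0])).round(1),r)
a,b=[np.load(f"m{n}.npz")["im"] for n in ("scene","side")]
save("v9.png",np.hstack([cv2.resize(a[130:280,200:400],(400,300)),cv2.resize(b[110:260,150:350],(400,300))]))
E
```

```text
yaw deg -114.27 Fk -0.21 F [-0.3 -0.2 -0. ] M [-0.35  0.17 -0.07] [0.5518 0.2343 0.3026] [-0.29 -0.11  2.04  1.11  1.28 -0.27]
scene 302 [ 0.503  0.12   0.188 -2.142  1.444 -0.146] tip [0.4991 0.1139 0.1337] short from down deg 7.3 0.0019419985935727779
side 196 [ 0.498  0.118  0.176 -1.604  1.439  0.378] tip [0.4981 0.1106 0.1218] short from down deg 7.6 0.0014817173399490258
wrist 599 [ 0.545  0.224  0.177 -1.984  1.448 -0.008] tip [0.542  0.2181 0.1224] short from down deg 7.0 0.0013259923032087869
```

View pics/v9.png

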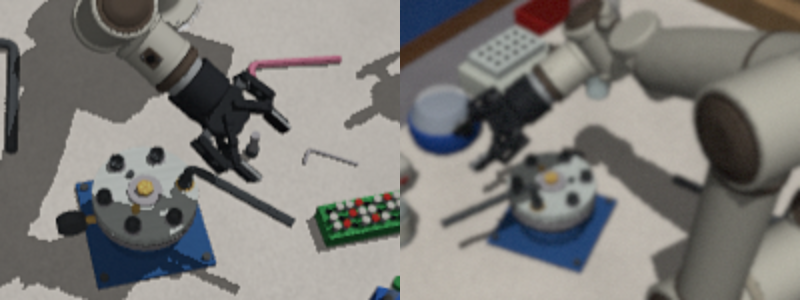

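The views show the key standing in the bolt by its short end at (187,183) in the left half, with its long arm drooping slightly. The gripper is clear. One tighter check of the seating before handing in.

```bash
python3 - <<'E'
from swing import *
p=np.r_[.4978,.118,.177,np.radians(-116),1.444,0]
for n in ("scene","side"):
    z=np.load(f"m{n}.npz"); P=cloud(n,z["d"],(z["C0"],z["C1"],z["C2"])).reshape(-1,3); q0=p.copy()
    for rad in (.02,.014,.012):
        e,sh,l,_=model(q0); m=(np.minimum(seg(P,e,sh),seg(P,e,l))<rad)&(P[:,2]>.139)&(P[:,2]<.2)&(z["im"].max(-1).ravel()<100)&(z["d"].ravel()>0); q=P[m]
        f=lambda v:np.minimum(*[seg(q,a,b) for a,b in ((model(np.r_[v,0])[0],model(np.r_[v,0])[1]),(model(np.r_[v,0])[0],model(np.r_[v,0])[2]))])-.0073
        r=least_squares(f,q0[:5],loss="soft_l1",f_scale=.001); q0=np.r_[r.x,0]
    K=model(q0)[3]; print(n,m.sum(),q0.round(4),"tip",(q0[:3]+.055*K[:,0]).round(4),"lean",np.degrees(np.arccos(-K[2,0])).round(1),np.median(abs(r.fun)).round(5))
E
```

```text
scene 301 [ 0.5019  0.1189  0.1768 -1.9728  1.4518  0.    ] tip [0.4994 0.1129 0.1221] lean 6.8 0.00109
side 195 [ 0.4987  0.1179  0.1765 -1.9826  1.4473  0.    ] tip [0.496  0.1117 0.1219] lean 7.1 0.00143
```

```bash
python3 -c "
from h import *
print(env.sign_off())"
```

```text
the job is handed in; nothing more can be done
None
```

I drew the key out, flipped it, and set its short end home in the bolt. I then swung it clockwise to the stop, eased off, let go and lifted the gripper straight up. I handed the job in at about 22 s on the robot's clock; no verdict is reported.

- **Insertion:** The key first landed on the socket's rim, so I searched for the socket with the key lightly touching. Contact stayed at about 10 N at the wrist against the 70 N limit.
- **Final check:** The tip is at z ≈ 0.122 m, which is the socket floor, in both the scene and side camera fits. The short arm leans about 7° from upright, from the long arm drooping. The robot was clear, with near-zero force at the wrist.
- **Stop:** The turning moment was steady at about 1.4 N m, then climbed evenly to about 3.0 N m over the last 6°. I took that as the hard stop and eased off.

**Unsure points:**
- **Load at the stop:** That peak is about twice the turning load, so I eased off later than ideal. Scaled from the 300 N the text gives for turning, it is roughly 640 N on the socket, under the 700 N limit but not measured.
- **Bolt angle:** The unloaded key turned about 0.76 rad, close to the 0.75 rad threshold, and play in the socket blurs that by a few degrees. I did not see the bolt's own angle directly.
- **Bystanders:** I did not measure their positions again at the end. The path stayed clear of them and no force suggested contact.

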